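# Key the flatted focus shafts in their V-block fixture

## Robot

A 7-joint arm with a two-finger parallel gripper is mounted at the origin on the work surface. World frame = base frame: x ahead of the robot, y to its left, z up, the work surface at z = 0. Lengths are in m, angles in rad, forces in N, time in s.
With the tool pointing down it reaches from about 0.35 to 0.9 m from the base axis. Payload 8.1 kg.
Tool frame: the origin (TCP) lies where the fingers leave the gripper's body, on its centre line; the fingertips stand 73 mm ahead of it and the grasp point (between the pads) lies 54 mm ahead of it; z points along the fingers, y is the line along which they close (so a half turn about z gives the same grasp; the last joint's range is limited). The gripper opens to 85 mm and grips with 20 to 120 N. Pads are 22 mm wide; open, the fingers measure 114 mm over their backs; the gripper's body (76 mm by 85 mm) begins 54 mm behind the grasp point. The pads swing forward as they close: fully open they stand 13 mm farther back than shut.
Start: joints at [-1.282, 0.434, 0.025, 1.573, -0.012, 1.134, -0.075], TCP at [0.239, 0.578, 0.304] pointing down, gripper open.
Joint ranges: [-2.62, 2.62], [-0.44, 2.09], [-1.27, 1.32], [0.08, 2.57], [-1.32, 4.46], [0.12, 2], [-2.74, 2.74]. Speed limits (rad/s): [2.22, 2.22, 3.01, 3.01, 3.14, 3.14, 3.14].

## Interface

Orientations are given as a rotation vector (axis times angle).
In Python, from cell import get_state, read_camera, camera_model, close_job, find_in, cut_out gives the robot as it stands. The module is installed in compiled form; this text tells all that it offers.
- The arm moves only by the shell command python3 -m inch 'ROWS' [FORCE]. ROWS is JSON, a list that holds one entry, the list of rows, each a list of 7 numbers: the shift along the tool's x, y, z in mm, then the turn, a rotation vector about the tool's x, y, z in rad, then the opening, from 0 (shut) to 1 (fully open). In form: [[[x, y, z, rx, ry, rz, claw], ...]]. A call has 1 to 8 rows; each row shifts and turns the commanded pose from where the row before left it, along the tool's axes as they then stand; what a row does not reach is not made up. A row lasts 1/10 s, in which the tool goes at most 50 mm and 8.59 degrees, less where a joint would pass 70% of its speed; a pose out of reach is approached as far as the arm can. A call is refused whole if a number of a shift passes 50 or a number of a turn 0.15, either way. A call with a gripper value outside its range is refused whole. The fingers move at their own pace and stop on an object; FORCE is the grip in N (left out, the last holds). Time passes only in rows, so rows that do not move let the fingers close. It gives the time, the measured TCP pose, the force, the opening and the grip force at its end, in the units of the state.
- get_state(): the state, without advancing time (a new reading comes with each control period).
- read_camera(name): name is "scene" or "top" or "wrist"; returns the picture (420x560x3 uint8, blue, green, red); there is no depth.
- camera_model(name): a dict with "K" (3x3 intrinsics, pixels), "k1" (the pictures are not rectified: a ray, as slopes to the right and down, at radius r is drawn at 1 + k1 r^2 times it, then the intrinsics apply), "rvec" (rotation vector, rad) and "tvec" (3), from world to camera coordinates, as OpenCV has them; the wrist camera has in their place "mount" (4x4, takes a point from camera to tool coordinates, whose origin is the TCP and whose axes are the flange's). Camera axes: x right, y down, z forward; pixel columns grow to the right and rows downward; lengths in m; the calibration is good to about 2 mm. A picture is of the moment at which its call begins: read the wrist's pose just before it. camera_model takes no time and is no camera call.
- close_job(): hands the job in; it is judged then, once.
Trained networks look in the newest picture that a camera, given by its name, has taken for a name from the list of things; names that differ only in an ending like _2 or _b are one class to them, and where a whole thing is asked for, a point or a joint stands for the part that bears it (a point fixed in the world has none). Each returns a list of dicts, best first, with "p" (0 to 1); they miss things now and then, are a little off and sometimes report something else, mostly with a low value. They report only what shows in the picture. A call takes as long as a camera call.
- find_in(camera, name): "bbox" ([left, top, width, height] in pixels, round what is visible of it).
- cut_out(camera, name): "pixels" (420x560 bool, what is visible of it) and "bbox" ([left, top, width, height] in pixels, round what is visible of it).
The state is a dict: "clock": time; "q": joint angles; "dq": joint speeds; "effort": joint torques, N m; "tcp_pos": TCP position; "tcp_rot": TCP orientation; "force": force on the tool from outside, world axes, zero at the start; "moment": the same for the moment, N m; "finger_gap": opening from 0.0 (shut) to 1.0 (fully open); "grip_force": force on a finger pad.
Only numpy, scipy, OpenCV 4.12 (cv2) and the standard library are available. Lean on these libraries where they do the work, as an engineer would, in place of code of your own. Each camera call takes 0.05 s, during which the arm holds its last target. There are 200 camera calls.

## Task

Slide the fixture's red lock bar fully open, then roll every shaft that lies in the V-blocks until its blue flat faces straight up, and plug a keeper fully home into the socket at the end of each of those shafts, so that its orange tongue lies over the flat. When all are in, slide the lock bar fully shut to lock them, without shifting the wash bottle, the stack of culture dishes, the tip box or the cup.

Things in the scene. Friction and masses are not known exactly. Their poses are not given: they have to be found in the camera images.
- fixture: Shaft fixture, bolted down: base plate 285 x 340 mm, 12 mm thick. Origin on the table under the middle shaft's midpoint; x along the shafts towards the sockets (away from the robot), y left, z up. Stations 1, 2, 3 at y = -120, 0, +120 mm: shaft axis 75 mm above the table. Blue socket bank at x = 95 to 145 mm, top 87 mm above the table.
- vblock2: The two dark V-blocks of station 2 (1 and 3 are alike), fixed to the fixture. Origin on the shaft's axis at its midpoint; own z along the shaft (fixture x), own x down. Each is 14 mm thick, 47 mm wide, top level with the shaft's axis; centred at z = -68 and +22 mm. The 76 mm gap between them is free for fingers down to the base plate, 63 mm below the axis.
- socket1 (a point): Centre of the mouth of the square-cornered socket hole of station 1 (fixture y = -120 mm), on top of the blue bank. Hole 32 mm (fixture x) by 28 mm (y), 34 mm deep, chamfered mouth. Same axes as the fixture.
- socket2 (a point): Centre of the mouth of the square-cornered socket hole of station 2 (fixture y = 0 mm), on top of the blue bank. Hole 32 mm (fixture x) by 28 mm (y), 34 mm deep, chamfered mouth. Same axes as the fixture.
- socket3 (a point): Centre of the mouth of the square-cornered socket hole of station 3 (fixture y = 120 mm), on top of the blue bank. Hole 32 mm (fixture x) by 28 mm (y), 34 mm deep, chamfered mouth. Same axes as the fixture.
- shaft1: Aluminium shaft in the V-blocks of station 1, or absent. 32 mm thick, 180 mm long, about 0.36 kg, free to roll. Origin on its axis at mid-length; own z along the axis towards its flatted (socket) end, own x points out of the flat. Round from z = -90 to +42 mm; from +42 to +90 mm one side has a blue flat, 25 mm wide, 9.7 mm from the axis. Grip it between the V-blocks.
- shaft1_flat (a point): Point on the middle of the flat of shaft1, 76 mm from mid-length towards the flatted end (absent with its shaft); axes as the shaft's.
- shaft2: Aluminium shaft in the V-blocks of station 2, or absent. 32 mm thick, 180 mm long, about 0.36 kg, free to roll. Origin on its axis at mid-length; own z along the axis towards its flatted (socket) end, own x points out of the flat. Round from z = -90 to +42 mm; from +42 to +90 mm one side has a blue flat, 25 mm wide, 9.7 mm from the axis. Grip it between the V-blocks.
- shaft2_flat (a point): Point on the middle of the flat of shaft2, 76 mm from mid-length towards the flatted end (absent with its shaft); axes as the shaft's.
- shaft3: Aluminium shaft in the V-blocks of station 3, or absent. 32 mm thick, 180 mm long, about 0.36 kg, free to roll. Origin on its axis at mid-length; own z along the axis towards its flatted (socket) end, own x points out of the flat. Round from z = -90 to +42 mm; from +42 to +90 mm one side has a blue flat, 25 mm wide, 9.7 mm from the axis. Grip it between the V-blocks.
- shaft3_flat (a point): Point on the middle of the flat of shaft3, 76 mm from mid-length towards the flatted end (absent with its shaft); axes as the shaft's.
- keeper1: Keeper, 0.24 kg; all alike. Origin: centre of underside, z up. Steel plug 30 (x) x 26 (y) x 30 mm; above it a grey body 40 x 34 mm, z = 30 to 46, which rests on the bank when home; black handle 24 (x) x 22 (y) mm, z = 46 to 88. Orange tongue reaches to x = -58, grey ledge to x = +36. Goes in with x along fixture x, tongue 2 mm over the flat. Starts upright in a caddy pocket.
- keeper1_tongue (a point): Point on the underside of the tongue of keeper1, at x = -44, z = 30 mm of the keeper.
- keeper2: Keeper, 0.24 kg; all alike. Origin: centre of underside, z up. Steel plug 30 (x) x 26 (y) x 30 mm; above it a grey body 40 x 34 mm, z = 30 to 46, which rests on the bank when home; black handle 24 (x) x 22 (y) mm, z = 46 to 88. Orange tongue reaches to x = -58, grey ledge to x = +36. Goes in with x along fixture x, tongue 2 mm over the flat. Starts upright in a caddy pocket.
- keeper2_tongue (a point): Point on the underside of the tongue of keeper2, at x = -44, z = 30 mm of the keeper.
- keeper3: Keeper, 0.24 kg; all alike. Origin: centre of underside, z up. Steel plug 30 (x) x 26 (y) x 30 mm; above it a grey body 40 x 34 mm, z = 30 to 46, which rests on the bank when home; black handle 24 (x) x 22 (y) mm, z = 46 to 88. Orange tongue reaches to x = -58, grey ledge to x = +36. Goes in with x along fixture x, tongue 2 mm over the flat. Starts upright in a caddy pocket.
- keeper3_tongue (a point): Point on the underside of the tongue of keeper3, at x = -44, z = 30 mm of the keeper.
- lockbar (a joint): Red lock bar behind the socket bank, sliding along the fixture's y. 0 m = shut (its three tabs stand over the sockets' rear edges, so that no keeper can go in or out), 0.040 m = fully open (pushed to +y, tabs between the stations). Needs about 2 N and stays where it is left.
- lockbar_knob (a point): On the lock bar's black upright knob at its left (+y) end: 20 x 20 mm, the top 20 mm above this point, the red bar's top 25 mm below it; axes as the fixture's.
- caddy: Grey caddy in which the three keepers stand: loose block 80 (x) x 230 (y) x 30 mm, 0.9 kg, origin at the centre of its underside. Pockets at y = -75, 0, +75 mm, 35 x 31 mm, 22 mm deep, floor 8 mm above the table; the keepers' x axes run along the caddy's x, which lies within 0.35 rad of world x (tongues towards the robot).
- wash_bottle: White wash bottle, 64 mm across and 170 tall, red cap; stands loose on the table, not part of the job; origin at the centre of its underside.
- dish_stack: Stack of clear culture dishes, 64 mm across and 34 tall; stands loose on the table, not part of the job; origin at the centre of its underside.
- tip_box: Green pipette-tip box, 85 x 120 x 60 mm; stands loose on the table, not part of the job; origin at the centre of its underside.
- pen_cup: White cup, 72 mm across and 90 tall; stands loose on the table, not part of the job; origin at the centre of its underside.

How it is judged:
By the outcome, as a careful person would: the job done as asked, in the order asked, and still so for the second after the job is handed in, with the robot touching nothing.
Of shaft1, shaft2, shaft3 only 2 to 3 are there at a start; the rules pass over those that are not, and their reading is None.
At some moment in a run one of caddy may be knocked a few centimetres aside while the robot is not near it.
It also fails if it takes over 210 s, if anything falls off the work surface, if the arm or the gripper's body presses on something with over 40 N, if the wrist force passes 120 N, or if a joint passes its speed limit or range.

## Working session

There is one attempt and no reset: what is moved stays moved. The work goes in short steps, Python scripts to look and compute and a shell command to move; the robot and the scene stay as the last step left them, time stands still between calls to the robot, and variables do not carry over. Pictures are saved under pics/ and viewed, at most 14 in all, crops included, and the job is handed in when it is done.

```bash
mkdir -p pics; ls; python3 - <<'E'
from cell import *
import cv2
s=get_state();print({k:(v if not hasattr(v,'tolist') else v.tolist()) for k,v in s.items()})
for c in("scene","top","wrist"):
    cv2.imwrite(f"pics/{c}0.png",read_camera(c))
    m=camera_model(c);print(c,{k:(v.tolist() if hasattr(v,'tolist') else v) for k,v in m.items()})
a=cv2.imread("pics/scene0.png");b=cv2.imread("pics/top0.png")
E
```

```text
pics
{'clock': 0.0, 'q': [-1.281622389915418, 0.4352279855912552, 0.024983967094449746, 1.5741240647664199, -0.011593277179861436, 1.1339970857143145, -0.07508790374259569], 'dq': [-0.000711567397618001, 0.00103985740239714, 0.0003502753831618322, 0.000712980656976002, 0.00022508337934664974, -9.968437312179572e-05, 0.00023572788155052385], 'effort': [0.0005155249709787313, -67.04707145690918, 1.0253312811255455, -31.621137857437134, 0.015618738834746182, 0.012326157884672284, -1.8812208963936428e-05], 'tcp_pos': [0.2385400579770225, 0.5772519172332413, 0.30311247002289277], 'tcp_rot': [-0.6115382394481758, -3.0813346120401346, 0.002519021482837255], 'force': [0.04388476427603832, -0.06127296663383959, 0.4143538505991906], 'moment': [-0.00522337381371828, -0.024522642630834167, -0.005986440261545949], 'grip_force': 0.0, 'finger_gap': 1.0002650232975854}
scene {'K': [[397.5428521451692, 0.0, 278.0833263316209], [0.0, 397.5428521451692, 213.3635933437254], [0.0, 0.0, 1.0]], 'k1': -0.10697841217022636, 'rvec': [2.155702139786315, 0.5797299228467488, -0.29570637685080775], 'tvec': [-0.5088776428982119, -0.039624257299816674, 1.381159812047337]}
top {'K': [[483.6351306050823, 0.0, 278.7827721470119], [0.0, 483.6351306050823, 209.0125303985967], [0.0, 0.0, 1.0]], 'k1': 0.027464958115910848, 'rvec': [2.036043981020756, -2.1827979515500817, 0.2319346824761537], 'tvec': [0.11047260665734183, 0.5391037907390317, 1.368220640903685]}
wrist {'K': [[330.3427555992115, 0.0, 277.04021332216854], [0.0, 330.3427555992115, 209.00301111578526], [0.0, 0.0, 1.0]], 'k1': -0.010485821271158085, 'mount': [[-0.0008277865336604861, -0.9549634137887749, -0.2967224175797009, 0.07528696642868744], [0.999999005507869, -0.0011293094083538967, 0.0008447742487298809, -0.0005748275675747649], [-0.0011418199182902, -0.29672142319884465, 0.9549633989122956, -0.07024998163705887], [0.0, 0.0, 0.0, 1.0]]}
```

View pics/top0.png

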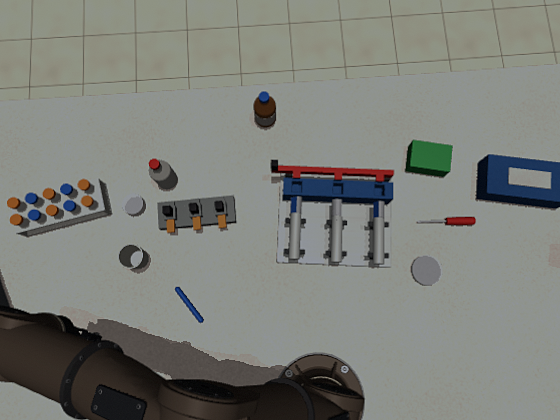

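View pics/scene0.png

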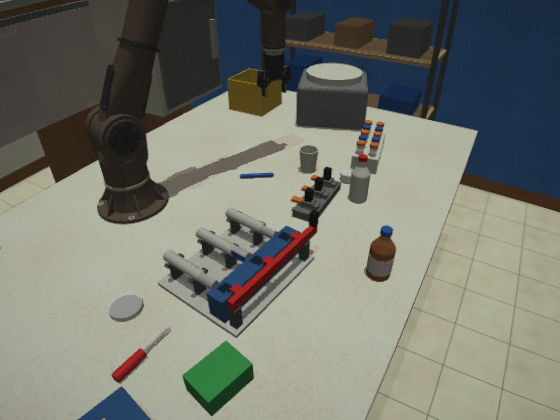

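The top view shows three shafts at about (295,230), (336,230) and (378,230), the blue bank along y≈188 and the lock-bar knob at (275,166). The caddy is at (197,212), with the bottle, dishes and cup to its left and the tip box at (430,157).

```bash
cat > h.py <<'E'
import numpy as np, cv2
from scipy.spatial.transform import Rotation as R
from cell import *
def cam(c,s=None):
    m=camera_model(c);K=np.array(m["K"])
    if c=="wrist":
        s=s or get_state();T=np.eye(4);T[:3,:3]=R.from_rotvec(s["tcp_rot"]).as_matrix();T[:3,3]=s["tcp_pos"]
        W=T@np.array(m["mount"]);Rc=W[:3,:3].T;t=-Rc@W[:3,3]
    else: Rc=R.from_rotvec(m["rvec"]).as_matrix();t=np.array(m["tvec"])
    return K,m["k1"],Rc,t
def proj(C,P):
    K,k1,Rc,t=C;p=np.atleast_2d(P)@Rc.T+t;u=p[:,:2]/p[:,2:];u=u*(1+k1*(u**2).sum(1,keepdims=True))
    return u@K[:2,:2].T+K[:2,2]
def back(C,px,z):
    K,k1,Rc,t=C;d=(np.atleast_2d(px)-K[:2,2])/[K[0,0],K[1,1]];u=d.copy()
    for _ in range(10):u=d/(1+k1*(u**2).sum(1,keepdims=True))
    r=np.c_[u,np.ones(len(u))]@Rc;o=-Rc.T@t
    return o+r*((z-o[2])/r[:,2])[:,None]
def yaw(s): # direction of tool x in world
    M=R.from_rotvec(s["tcp_rot"]).as_matrix();return np.arctan2(M[1,0],M[0,0]),M
def Rz(a):return np.array([[np.cos(a),-np.sin(a)],[np.sin(a),np.cos(a)]])
def tomove(dw):  # world shift (m) -> tool mm
    _,M=yaw(get_state());return (M.T@np.array(dw)*1000).round(1)
E
python3 - <<'E'
from h import *
s=get_state();a,M=yaw(s);print(M.round(3))
read_camera("top");C=cam("top")
for n,z in [("fixture",.0),("shaft1",.075),("shaft2",.075),("shaft3",.075),("shaft1_flat",.08),("shaft2_flat",.08),("shaft3_flat",.08),("lockbar_knob",.09),("caddy",.03),("keeper1",.08),("wash_bottle",.08),("dish_stack",.02),("pen_cup",.05),("tip_box",.06)]:
    for r in cut_out("top",n)[:3]:
        y,x=np.nonzero(r["pixels"]);P=np.c_[x,y].astype(np.float32)
        b=cv2.boxPoints(cv2.minAreaRect(P))
        print(n,round(r["p"],2),r["bbox"],"c",back(C,P.mean(0),z)[0].round(3),"rect",back(C,b,z)[:,:2].round(3).tolist())
E
```

```text
[[-0.924  0.382 -0.   ]
 [ 0.382  0.924 -0.001]
 [-0.    -0.001 -1.   ]]
fixture 0.8 [269.1, 158.0, 122.4, 108.8] c [ 0.54  -0.092  0.   ] rect [[0.392, 0.119], [0.724, 0.088], [0.685, -0.295], [0.356, -0.247]]
shaft1 0.74 [288.5, 198.9, 12.4, 58.6] c [0.482 0.031 0.075] rect [[0.395, 0.057], [0.577, 0.037], [0.573, 0.005], [0.391, 0.026]]
shaft1 0.69 [328.1, 199.1, 14.4, 65.1] c [ 0.463 -0.088  0.075] rect [[0.561, -0.081], [0.559, -0.114], [0.376, -0.096], [0.378, -0.064]]
shaft1 0.57 [370.6, 201.7, 12.0, 65.0] c [ 0.452 -0.207  0.075] rect [[0.546, -0.203], [0.544, -0.232], [0.362, -0.211], [0.364, -0.183]]
shaft2 0.74 [288.5, 198.9, 12.4, 58.6] c [0.482 0.031 0.075] rect [[0.395, 0.057], [0.577, 0.037], [0.573, 0.005], [0.391, 0.026]]
shaft2 0.69 [328.1, 199.1, 14.4, 65.1] c [ 0.463 -0.088  0.075] rect [[0.561, -0.081], [0.559, -0.114], [0.376, -0.096], [0.378, -0.064]]
shaft2 0.57 [370.6, 201.7, 12.0, 65.0] c [ 0.452 -0.207  0.075] rect [[0.546, -0.203], [0.544, -0.232], [0.362, -0.211], [0.364, -0.183]]
shaft3 0.74 [288.5, 198.9, 12.4, 58.6] c [0.482 0.031 0.075] rect [[0.395, 
[... 2746 characters left out ...]
.513], [0.592, 0.462], [0.55, 0.506]]
pen_cup 0.68 [188.1, 200.3, 12.9, 30.3] c [0.551 0.32  0.05 ] rect [[0.595, 0.34], [0.597, 0.306], [0.502, 0.298], [0.501, 0.332]]
pen_cup 0.67 [214.3, 196.3, 11.6, 30.4] c [0.552 0.246 0.05 ] rect [[0.595, 0.268], [0.597, 0.232], [0.503, 0.224], [0.501, 0.258]]
pen_cup 0.61 [117.1, 241.2, 30.6, 26.5] c [0.435 0.505 0.05 ] rect [[0.424, 0.558], [0.486, 0.527], [0.441, 0.45], [0.38, 0.482]]
tip_box 0.98 [403.9, 138.1, 49.1, 37.8] c [ 0.67  -0.388  0.06 ] rect [[0.634, -0.308], [0.738, -0.337], [0.706, -0.471], [0.603, -0.441]]
tip_box 0.62 [288.5, 196.8, 14.1, 63.8] c [0.484 0.031 0.06 ] rect [[0.397, 0.057], [0.58, 0.037], [0.577, 0.004], [0.393, 0.025]]
```

```bash
python3 -m inch '[[[-33,-34.5,-1,0,0,0,1],[-33,-34.5,-1,0,0,0,1],[-33,-34.5,-1,0,0,0,1],[-33,-34.5,-1,0,0,0,1],[-33,-34.5,-1,0,0,0,1],[-33,-34.5,-1,0,0,0,1],[-33,-34.5,-1,0,0,0,1],[-33,-34.5,-1,0,0,0,1]]]'; python3 -m inch '[[[-33,-34.5,-1,0,0,0,1],[-33,-34.5,-1,0,0,0,1],[-33,-34.5,-1,0,0,0,1],[-33,-34.5,-1,0,0,0,1],[-33,-34.5,-1,0,0,0,1],[-33,-34.5,-1,0,0,0,1],[-33,-34.5,-1,0,0,0,1]]]'; python3 -m inch '[[[0,0,0,0,0,-0.14,1],[0,0,0,0,0,-0.14,1],[0,0,0,0,0,0,1],[0,0,0,0,0,0,1]]]'
python3 - <<'E'
from h import *
s=get_state();a,M=yaw(s);print(a,M.round(3),s["q"])
im=read_camera("wrist");im=cv2.rotate(im,cv2.ROTATE_180);cv2.imwrite("pics/w1.png",cv2.resize(im,(800,600),interpolation=cv2.INTER_CUBIC))
E
```

```text
clock: 1.7
tcp_pos: [0.3776, 0.2198, 0.3123]
tcp_rot: [0.611, 3.081, 0.001]
force: [0.8, 0.0, 0.4]
finger_gap: 1.002
grip_force: 0.0
clock: 2.4
tcp_pos: [0.499, -0.0915, 0.3193]
tcp_rot: [0.611, 3.081, 0.001]
force: [1.2, 0.8, -0.7]
finger_gap: 0.998
grip_force: 0.0
clock: 2.8
tcp_pos: [0.4984, -0.0896, 0.3189]
tcp_rot: [0.182, 3.136, 0.0]
force: [-0.4, 0.1, -0.1]
finger_gap: 1.0
grip_force: 0.0
3.0258010826011184 [[-0.993  0.116  0.   ]
 [ 0.116  0.993  0.   ]
 [-0.     0.    -1.   ]] [-0.26709785  0.22951989  0.41742066  1.86108172 -0.10549086  1.07236675
  1.64613476]
```

View pics/w1.png

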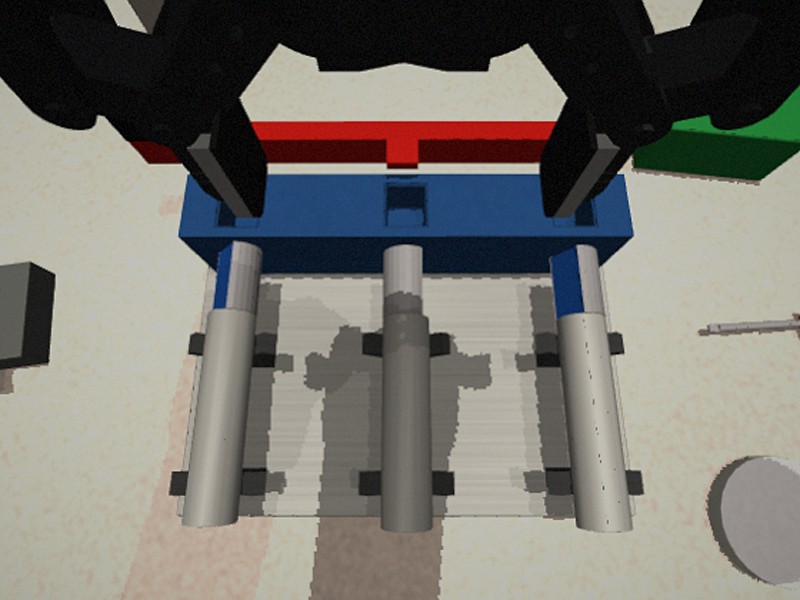

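The wrist picture (turned 180°) shows the shafts at columns 235, 405 and 590. Blue shows on the left side of shaft 3 (218-231 at row 280) and of shaft 1 (553-581). Shaft 2 has a step on its right side only, so its flat faces right. The lock bar is shut, with the tab over the middle socket.

```bash
cat > fit.py <<'E'
from h import *
from scipy.optimize import least_squares
def un(p,k=560/800): p=np.atleast_2d(p).astype(float)*k; return np.array([559,419])-p
def fx(P,f): # fixture mm -> world
    P=np.atleast_2d(P)/1000.;return np.c_[P[:,:2]@Rz(f[2]).T+f[:2],P[:,2]]
E
python3 - <<'E'
from fit import *
C=cam("wrist")
px=un([[180,237],[632,237],[188,175],[624,175],[172,472],[642,471],[190,334],[622,334],[360,471],[454,471],[362,333],[449,333],[386,226],[426,226]])
def P(w):return np.array([[95,w,87],[95,-w,87],[145,w,87],[145,-w,87],[-61,143.5,75],[-61,-143.5,75],[29,143.5,75],[29,-143.5,75],[-61,23.5,75],[-61,-23.5,75],[29,23.5,75],[29,-23.5,75],[104,14,87],[104,-14,87]])
r=least_squares(lambda v:(proj(C,fx(P(v[3]*1000),v))-px).ravel(),[.469,-.088,-.11,.15],loss="soft_l1")
f=r.x;print(f.round(4));print((proj(C,fx(P(f[3]*1000),f))-px).round(1).tolist())
np.save("f.npy",f[:3])
T=cam("top")
print("top knob? project y 150..200",proj(T,fx([[160,y,105] for y in(140,150,160,170,180,190)],f)).round(0).tolist())
for n,y,row,b in(("s3",120,280,231),("s1",-120,280,581)):
    tgt=un([[b,row]])
    for ph in range(-180,180,10):
        for sg in(-1,1):
            t=np.deg2rad(ph+sg*52.7);
            q=proj(C,fx([[76-0,y+16*np.sin(t),75+16*np.cos(t)]],f))
            if np.cos(t)>0 and abs(q[0,0]-tgt[0,0])<2.5: print(n,ph,sg,(q-tgt).round(1))
E
```

```text
[ 0.4682 -0.0885 -0.116   0.1592]
[[0.6, -0.2], [-0.7, 0.0], [-0.6, 0.1], [0.7, 0.3], [-4.3, -0.4], [5.0, -1.0], [-4.5, 0.8], [4.2, 0.9], [-6.2, -1.3], [7.1, -1.3], [-6.8, 0.1], [5.9, 0.1], [-0.1, 0.5], [0.1, 0.5]]
top knob? project y 150..200 [[290.0, 172.0], [287.0, 172.0], [284.0, 171.0], [280.0, 171.0], [277.0, 171.0], [273.0, 171.0]]
s3 -60 1 [[-1.4 13.8]]
s3 -50 1 [[ 1.5 13.9]]
s3 50 -1 [[-0.  13.9]]
s1 -50 1 [[-0.2 14. ]]
s1 50 -1 [[-1.8 14. ]]
s1 60 -1 [[ 1.1 14. ]]
```

```bash
python3 - <<'E'
from fit import *
f=np.load("f.npy")
T=cam("top");S=cam("scene")
def ob(v):return np.r_[(proj(T,v[:3])-[275,166]).ravel(),(proj(S,v[:3])-[314,219]).ravel()]
r=least_squares(ob,[.65,.09,.12]);print(r.x,r.fun)
print("fix",(Rz(-f[2])@(r.x[:2]-f[:2])*1000).round(1))
s=get_state();print(tomove(np.r_[r.x[:2],.30]-s["tcp_pos"]))
a=cv2.imread("pics/top0.png")[145:275,260:400];b=cv2.imread("pics/scene0.png")[190:320,150:330]
a=cv2.resize(a,(430,400),interpolation=cv2.INTER_CUBIC);b=cv2.resize(b,(370,400),interpolation=cv2.INTER_CUBIC)
cv2.imwrite("pics/c1.png",np.hstack([a,b]))
E
```

```text
[0.65787053 0.07649266 0.12739526] [-0.30775049 -0.39511746 -0.46695189  0.11934276]
fix [169.3 185.9]
[-139.2  183.2   19.1]
```

View pics/c1.png

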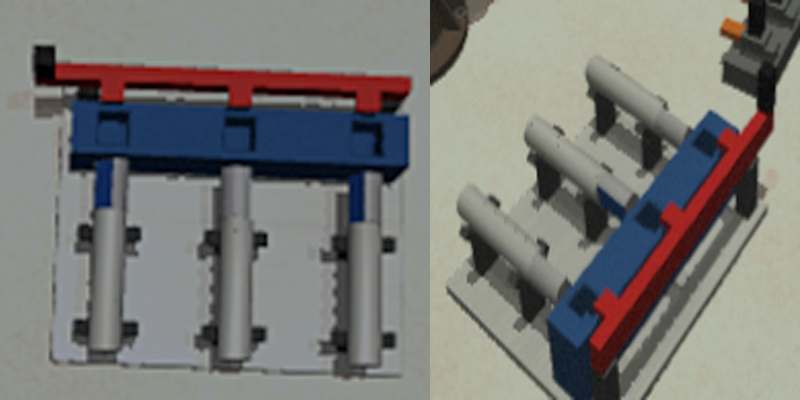

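```bash
python3 -m inch '[[[-28,36.6,3.8,0,0,0,1],[-28,36.6,3.8,0,0,0,1],[-28,36.6,3.8,0,0,0,1],[-28,36.6,3.8,0,0,0,1],[-27,36.6,3.8,0,0,0,1],[0,0,30,0,0,0,1],[0,0,25,0,0,0,1],[0,0,0,0,0,0,1]]]';  python3 - <<'E'
from fit import *
im=read_camera("wrist");im=cv2.rotate(im,cv2.ROTATE_180);cv2.imwrite("pics/w2.png",im)
f=np.load("f.npy");C=cam("wrist");print([419-proj(C,fx([[169,186,z]],f))[0,1].round() for z in(102,147)],559-proj(C,fx([[169,186,147]],f))[0,0])
E
```

```text
clock: 3.65
tcp_pos: [0.6552, 0.0775, 0.2412]
tcp_rot: [-0.177, -3.13, 0.003]
force: [0.3, -0.4, -0.3]
finger_gap: 0.999
grip_force: 0.0
[np.float64(194.0), np.float64(166.0)] 281.2314294265604
```

View pics/w2.png

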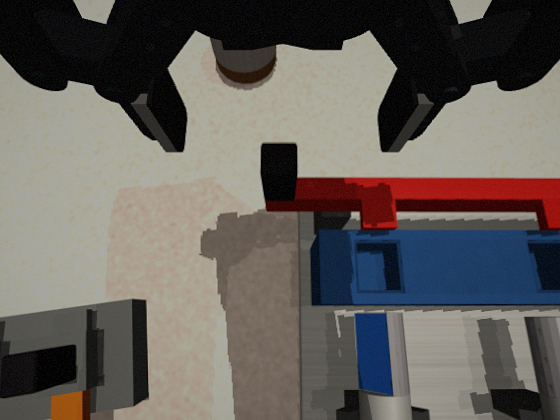

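Knob top at (279,156), close to the predicted column; descend, grip, slide +y.

```bash
python3 -m inch '[[[-3,1,25,0,0,0,1],[0,0,25,0,0,0,0.8],[0,0,5,0,0,0,0],[0,0,0,0,0,0,0],[0,0,0,0,0,0,0],[0,0,0,0,0,0,0],[0,0,0,0,0,0,0],[0,0,0,0,0,0,0]]]' 30; python3 -m inch '[[[0,7,0,0,0,0,0],[0,7,0,0,0,0,0],[0,7,0,0,0,0,0],[0,7,0,0,0,0,0],[0,5,0,0,0,0,0],[0,4,0,0,0,0,0],[0,2,0,0,0,0,0],[0,0,0,0,0,0,0]]]'
```

```text
clock: 4.5
tcp_pos: [0.6611, 0.0774, 0.192]
tcp_rot: [0.176, 3.134, 0.002]
force: [-1.8, 0.8, 7.7]
finger_gap: 0.232
grip_force: 34.4
clock: 5.3
tcp_pos: [0.6655, 0.1159, 0.1921]
tcp_rot: [0.176, 3.134, 0.001]
force: [-2.1, -1.0, 8.0]
finger_gap: 0.225
grip_force: 34.4
```

```bash
python3 -m inch '[[[0,0,-4,0,0,0,0],[0,2,0,0,0,0,0],[0,2,0,0,0,0,0],[0,0,0,0,0,0,0]]]'; python3 -m inch '[[[0,2,0,0,0,0,0],[0,2,0,0,0,0,0],[0,0,0,0,0,0,0]]]'
```

```text
clock: 5.7
tcp_pos: [0.6654, 0.1163, 0.1925]
tcp_rot: [0.18, 3.136, -0.008]
force: [7.0, -8.8, -18.0]
finger_gap: 0.229
grip_force: 34.5
clock: 6.0
tcp_pos: [0.6655, 0.1165, 0.1925]
tcp_rot: [-0.185, -3.135, 0.014]
force: [4.3, -18.2, -15.2]
finger_gap: 0.229
grip_force: 35.4
```

```bash
cat >> fit.py <<'E'
def goal(p,alpha=0,back=0,d=53,beta=0):
    """fixture-frame grasp point p(mm), tilt alpha(deg) about Xf, back mm along tool; prints tool shift mm & turn"""
    f=np.load("f.npy");F=np.eye(3);F[:2,:2]=Rz(f[2])
    B=R.from_rotvec([0,0,np.deg2rad(beta)]).as_matrix()@R.from_rotvec([np.deg2rad(alpha),0,0]).as_matrix()@np.diag([-1,1,-1.]);G=F@B
    t=fx([p],f)[0]-G[:,2]*(d+back)/1000
    s=get_state();M=R.from_rotvec(s["tcp_rot"]).as_matrix()
    print("shift",(M.T@(t-s["tcp_pos"])*1000).round(1),"turn",R.from_matrix(M.T@G).as_rotvec().round(3),"tcp",t.round(4))
E
python3 -m inch '[[[0,-5,0,0,0,0,0.3],[0,0,0,0,0,0,0.5],[0,0,0,0,0,0,0.8],[0,0,0,0,0,0,1],[0,0,0,0,0,0,1],[0,0,-35,0,0,0,1],[0,0,-35,0,0,0,1],[0,0,0,0,0,0,1]]]'; python3 -c "
from fit import *
goal([-23,120,75],-25,90)"
```

```text
clock: 6.8
tcp_pos: [0.6671, 0.1194, 0.2694]
tcp_rot: [0.175, 3.129, 0.004]
force: [1.5, -0.5, 0.0]
finger_gap: 0.998
grip_force: 0.0
shift [197.2 -48.5  63.1] turn [0.439 0.009 0.003] tcp [0.4662 0.0933 0.2046]
```

```bash
python3 -m inch '[[[39.4,-9.7,0,0,0,0,1],[39.4,-9.7,0,0,0,0,1],[39.4,-9.7,0,0,0,0,1],[39.4,-9.7,10,0,0,0,1],[39.6,-9.7,23,0,0,0,1],[0,0,30,0,0,0,1],[0,0,0,0.11,0,0,0.7],[0,0,0,0.11,0,0,0.7]]]';python3 -m inch '[[[0,0,0,0.11,0,0,0.7],[0,0,0,0.11,0,0,0.7],[0,0,0,0,0,0,0.7],[0,0,0,0,0,0,0.7]]]'; python3 -c "
from fit import *
goal([-23,120,75],-25,90);goal([-23,120,75],-25,0)
im=read_camera('wrist');cv2.imwrite('pics/w3.png',cv2.rotate(im,cv2.ROTATE_180))"
```

```text
clock: 7.6
tcp_pos: [0.4631, 0.0915, 0.2008]
tcp_rot: [-0.178, -3.105, 0.349]
force: [0.4, 1.2, -0.4]
finger_gap: 0.705
grip_force: 0.0
clock: 8.0
tcp_pos: [0.4633, 0.0934, 0.2005]
tcp_rot: [-0.168, -3.038, 0.676]
force: [-0.3, 0.1, -0.0]
finger_gap: 0.696
grip_force: 0.0
shift [-2.9 -1.5 -3.9] turn [-0.002  0.002  0.005] tcp [0.4662 0.0933 0.2046]
shift [-2.8 -1.3 86.1] turn [-0.002  0.002  0.005] tcp [0.4618 0.0556 0.123 ]
```

View pics/w3.png

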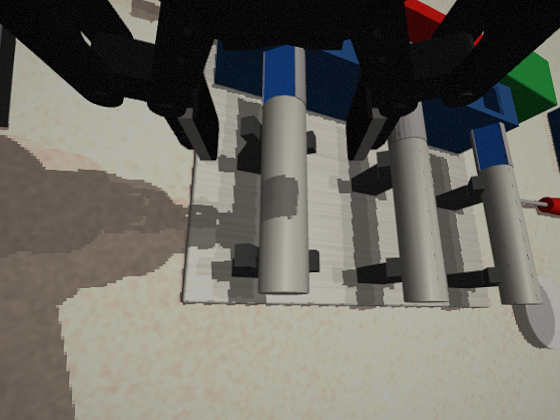

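The shaft at column 284 is midway between the fingers (200, 370), and its flat at 265-293 gives a roll of about 52° toward +y. Grip and roll.

```bash
python3 -m inch '[[[-1,-0.5,29,0,0,0,0.7],[-1,-0.5,29,0,0,0,0.7],[-1,-0.3,28,0,0,0,0.7],[0,0,0,0,0,0,0.7],[0,0,0,0,0,0,0],[0,0,0,0,0,0,0],[0,0,0,0,0,0,0],[0,0,0,0,0,0,0]]]' 45; python3 -c "
from fit import *
goal([-23,120,75],-25,0)"; python3 -m inch '[[[0,-6,0.34,-0.1135,0,0,0],[0,-6,0.34,-0.1135,0,0,0],[0,-6,0.34,-0.1135,0,0,0],[0,-6,0.34,-0.1135,0,0,0],[0,-6,0.34,-0.1135,0,0,0],[0,-6,0.34,-0.1135,0,0,0],[0,-6,0.34,-0.1135,0,0,0],[0,-6,0.34,-0.1135,0,0,0]]]'; python3 -m inch '[[[0,0,0,0,0,0,0],[0,0,0,0,0,0,0],[0,0,0,0,0,0,0]]]'
python3 -c "
from fit import *
goal([-23,120,75],27,0)
im=read_camera('wrist');cv2.imwrite('pics/w4.png',cv2.rotate(im,cv2.ROTATE_180))"
```

```text
clock: 8.85
tcp_pos: [0.4633, 0.0566, 0.1246]
tcp_rot: [-0.169, -3.041, 0.675]
force: [-0.5, 7.7, 5.8]
finger_gap: 0.363
grip_force: 45.6
shift [ 1.3 -0.4  1.9] turn [-0.001  0.004  0.004] tcp [0.4618 0.0556 0.123 ]
clock: 9.65
tcp_pos: [0.4583, 0.0104, 0.125]
tcp_rot: [0.167, 3.036, 0.679]
force: [-0.4, 0.5, -3.6]
finger_gap: 0.359
grip_force: 46.2
clock: 9.95
tcp_pos: [0.458, 0.0104, 0.1249]
tcp_rot: [0.171, 3.039, 0.675]
force: [-1.6, -0.9, 19.5]
finger_gap: 0.355
grip_force: 48.8
shift [ 1.5 -2.2  1.9] turn [-0.034 -0.002  0.003] tcp [0.4565 0.0094 0.1222]
```

View pics/w4.png

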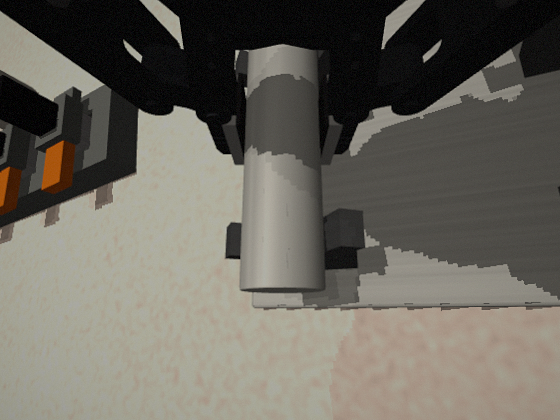

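```bash
python3 -m inch '[[[0,-1.9,0,-0.035,0,0,0],[0,0,0,0,0,0,0],[0,0,0,0,0,0,0.7],[0,0,0,0,0,0,0.7],[0,0,0,0,0,0,0.7],[0,0,0,0,0,0,0.7],[0,0,-40,0,0,0,0.7],[0,0,-40,0,0,0,0.7]]]'; python3 -m inch '[[[0,0,-40,0,0,0,0.7],[0,0,0,0.12,0,0,0.7],[0,0,0,0.12,0,0,0.7],[0,0,0,0.12,0,0,0.7],[0,0,0,0.12,0,0,0.7],[0,0,0,0,0,0,0.7]]]'; python3 -c "
from fit import *
goal([-23,-120,75],0,150);goal([-23,-120,75],-25,90)"
```

```text
clock: 10.8
tcp_pos: [0.4517, -0.0272, 0.1936]
tcp_rot: [0.169, 3.032, 0.728]
force: [1.8, -0.6, -0.5]
finger_gap: 0.697
grip_force: 0.0
clock: 11.4
tcp_pos: [0.4513, -0.0421, 0.2294]
tcp_rot: [-0.163, -3.134, 0.017]
force: [-0.0, -0.7, -0.1]
finger_gap: 0.703
grip_force: 0.0
shift [   2.9 -164.7  -46.7] turn [-0.011 -0.003  0.012] tcp [ 0.4315 -0.2051  0.278 ]
shift [   2.  -103.4   26. ] turn [0.425 0.    0.012] tcp [ 0.4385 -0.145   0.2046]
```

```bash
python3 -m inch '[[[0.7,-34.5,0,0,0,0,0.7],[0.7,-34.5,0,0,0,0,0.7],[0.7,-34.5,0,0,0,0.012,0.7],[0,0,13,0.106,0,0,0.7],[0,0,0,0.106,0,0,0.7],[0,0,0,0.106,0,0,0.7],[0,0,0,0.107,0,0,0.7],[0,0,0,0,0,0,0.7]]]'; python3 -c "
from fit import *
goal([-23,-120,75],-25,90)
im=read_camera('wrist');cv2.imwrite('pics/w5.png',cv2.rotate(im,cv2.ROTATE_180))"
```

```text
clock: 12.2
tcp_pos: [0.4367, -0.1466, 0.2158]
tcp_rot: [-0.179, -3.03, 0.667]
force: [-0.6, 0.9, 0.4]
finger_gap: 0.698
grip_force: 0.0
shift [-1.7  6.3  9.4] turn [ 0.003 -0.009  0.   ] tcp [ 0.4385 -0.145   0.2046]
```

View pics/w5.png

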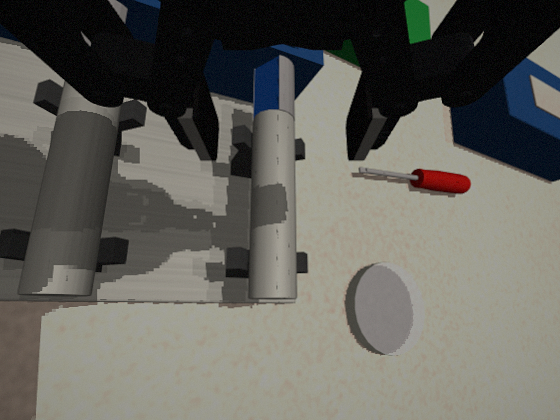

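Flat at 255-279 on a shaft spanning 254-294 gives a roll of about 62°; grip and roll.

```bash
python3 -m inch '[[[-0.6,2.1,33,0,0,0,0.7],[-0.6,2.1,33,0,0,0,0.7],[-0.5,2.1,33,0,0,0,0.7],[0,0,0,0,0,0,0.7],[0,0,0,0,0,0,0],[0,0,0,0,0,0,0],[0,0,0,0,0,0,0],[0,0,0,0,0,0,0]]]' 45; python3 -m inch '[[[0,-7.2,0.49,-0.1364,0,0,0],[0,-7.2,0.49,-0.1364,0,0,0],[0,-7.2,0.49,-0.1364,0,0,0],[0,-7.2,0.49,-0.1364,0,0,0],[0,-7.2,0.49,-0.1364,0,0,0],[0,-7.2,0.49,-0.1364,0,0,0],[0,-7.2,0.49,-0.1364,0,0,0],[0,-7.2,0.49,-0.1364,0,0,0]]]'; python3 -m inch '[[[0,0,0,0,0,0,0],[0,0,0,0,0,0,0],[0,0,0,0,0,0,0]]]'
python3 -c "
from fit import *
goal([-23,-120,75],37.5,0)"
```

```text
clock: 13.05
tcp_pos: [0.4351, -0.1824, 0.1258]
tcp_rot: [-0.184, -3.037, 0.666]
force: [-0.4, 6.0, -0.4]
finger_gap: 0.362
grip_force: 44.9
clock: 13.85
tcp_pos: [0.4284, -0.2354, 0.1228]
tcp_rot: [0.189, 2.979, 0.878]
force: [0.4, 1.0, 0.7]
finger_gap: 0.358
grip_force: 46.8
clock: 14.15
tcp_pos: [0.4283, -0.2343, 0.1217]
tcp_rot: [0.191, 2.984, 0.873]
force: [3.7, 2.9, 7.0]
finger_gap: 0.359
grip_force: 49.0
shift [ 0.2 -4.9  2.4] turn [-0.086 -0.002 -0.012] tcp [ 0.4277 -0.2371  0.117 ]
```

```bash
python3 -m inch '[[[0,-4.6,0.2,-0.086,0,0,0],[0,0,0,0,0,0,0],[0,0,0,0,0,0,0.7],[0,0,0,0,0,0,0.7],[0,0,0,0,0,0,0.7],[0,0,0,0,0,0,0.7],[0,0,-40,0,0,0,0.7],[0,0,-40,0,0,0,0.7]]]'; python3 -m inch '[[[0,0,-40,0,0,0,0.7],[0,0,0,0.12,0,0,0.7],[0,0,0,0.12,0,0,0.7],[0,0,0,0.12,0,0,0.7],[0,0,0,0.12,0,0,0.7],[0,0,0,0.12,0,0,0.7],[0,0,0,0,0,0,0.7]]]'; python3 -c "
from fit import *
goal([0,0,75],0,190)"
```

```text
clock: 14.95
tcp_pos: [0.4198, -0.2861, 0.1803]
tcp_rot: [0.19, 2.946, 1.003]
force: [1.3, -0.5, -0.6]
finger_gap: 0.699
grip_force: 0.0
clock: 15.65
tcp_pos: [0.419, -0.3075, 0.2126]
tcp_rot: [-0.186, -3.125, -0.082]
force: [-0.1, 1.6, -0.7]
finger_gap: 0.699
grip_force: 0.0
shift [-21.6 228.4 -94.1] turn [ 0.052 -0.013 -0.003] tcp [ 0.4682 -0.0885  0.318 ]
```

```bash
python3 -m inch '[[[-3.6,38,-16,0.026,0,0,0.7],[-3.6,38,-16,0.026,0,0,0.7],[-3.6,38,-16,0,0,0,0.7],[-3.6,38,-16,0,0,0,0.7],[-3.6,38,-16,0,0,0,0.7],[-3.6,38,-14,0,0,0,0.7],[0,0,0,0,0,0,0.7],[0,0,0,0,0,0,0.7]]]'; python3 -c "
from fit import *
goal([0,0,75],0,190)
im=read_camera('wrist');cv2.imwrite('pics/w6.png',cv2.resize(cv2.rotate(im,cv2.ROTATE_180),(800,600),interpolation=cv2.INTER_CUBIC))
C=cam('wrist');f=np.load('f.npy')
# predicted flat edges (rotated 800px picture) for phi=0 at x=60 and 85
for y in(120,0,-120):
  for x in(60,):
    q=[]
    for ph in(-10,0,10):
      for sg in(-1,1):
        t=np.deg2rad(ph+sg*52.7);p=proj(C,fx([[x,y+16*np.sin(t),75+16*np.cos(t)]],f))[0];q.append(((np.array([559,419])-p)/.7).round(0).tolist())
    print(y,q)
"
```

```text
clock: 16.45
tcp_pos: [0.4689, -0.0888, 0.3085]
tcp_rot: [-0.193, -3.12, -0.007]
force: [0.1, -0.6, -1.0]
finger_gap: 0.7
grip_force: 0.0
shift [ 0.9  0.2 -9.4] turn [ 0.004 -0.016 -0.008] tcp [ 0.4682 -0.0885  0.318 ]
120 [[246.0, 236.0], [207.0, 234.0], [243.0, 235.0], [205.0, 235.0], [239.0, 234.0], [205.0, 237.0]]
0 [[421.0, 234.0], [384.0, 232.0], [419.0, 233.0], [382.0, 233.0], [416.0, 232.0], [380.0, 235.0]]
-120 [[596.0, 232.0], [562.0, 230.0], [595.0, 231.0], [558.0, 231.0], [594.0, 230.0], [555.0, 233.0]]
```

View pics/w6.png

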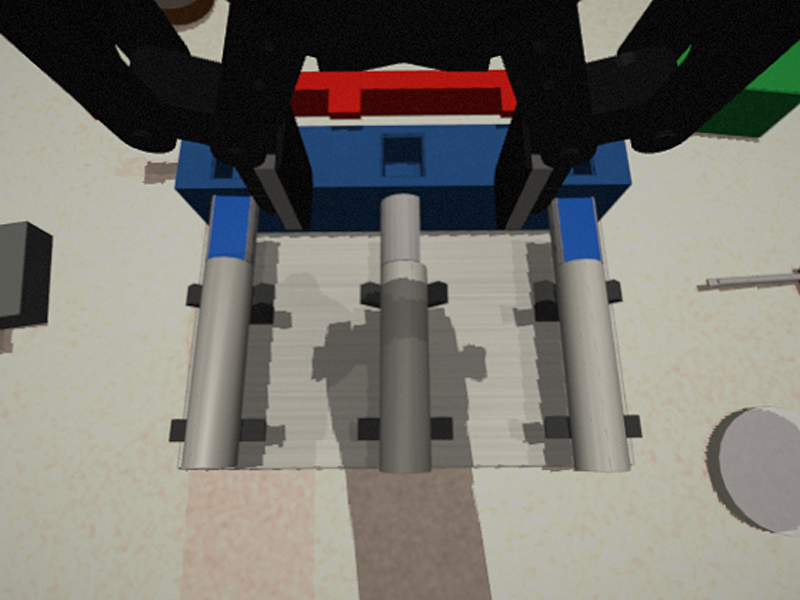

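Both outer flats now face roughly up: blue spans about 208-250 on shaft 3 and 556-598 on shaft 1. Shaft 2 shows no blue. I'll measure the rolls numerically.

```bash
python3 - <<'E'
from fit import *
C=cam("wrist");f=np.load("f.npy")
im=cv2.rotate(read_camera("wrist"),cv2.ROTATE_180).astype(int)
bl=(im[:,:,0]>im[:,:,2]*1.6)&(im[:,:,0]>110)
for y,c0 in((120,150),(-120,385)):
    for row in(150,160,168,174):
        xs=np.nonzero(bl[row,c0-20:c0+50])[0]+c0-20
        if len(xs)==0: print("none");continue
        L,Rr=xs.min()-.5,xs.max()+.5
        # fixture x at this row for z~85
        px=np.array([[559-(L+Rr)/2,419-row]]);w=back(C,px,.0847)[0];
        fxp=Rz(-f[2])@(w[:2]-f[:2])
        best=[]
        for ph in np.arange(-30,30.1,.5):
            e=[]
            for sg in(1,-1):
                t=np.deg2rad(ph+sg*52.7);q=proj(C,fx([[fxp[0]*1000,y+16*np.sin(t),75+16*np.cos(t)]],f))[0];e.append(559-q[0])
            best.append((abs((e[1]-e[0])-(Rr-L)),abs(sum(e)/2-(L+Rr)/2),ph))
        c=min(best,key=lambda b:b[1])
        print(y,row,L,Rr,"by centre",c[2],"widthres",round(c[0],1))
cv2.imwrite("pics/z.png",cv2.resize(im[130:190,130:430].astype(np.uint8),None,fx=2.6,fy=2.6))
E
```

```text
120 150 146.5 171.5 by centre -4.0 widthres 1.3
120 160 145.5 171.5 by centre -7.0 widthres 0.9
120 168 144.5 170.5 by centre -6.0 widthres 1.0
120 174 143.5 169.5 by centre -4.0 widthres 0.9
-120 150 389.5 414.5 by centre 1.5 widthres 1.1
-120 160 390.5 415.5 by centre 3.0 widthres 1.5
-120 168 391.5 416.5 by centre 3.0 widthres 1.7
-120 174 391.5 417.5 by centre 4.5 widthres 1.1
```

```bash
python3 -c "
from fit import *
goal([-23,0,75],42,90)"
```

```text
shift [ 20.2 -94.5 126.7] turn [-0.73  -0.012 -0.017] tcp [ 0.4343 -0.1809  0.1813]
```

```bash
python3 -m inch '[[[7,-31.5,33,0,0,0,0.7],[7,-31.5,33,0,0,0,0.7],[6.2,-31.5,33,0,0,0,0.7],[0,0,0,-0.146,0,0,0.7],[0,0,0,-0.146,0,0,0.7],[0,0,0,-0.146,0,0,0.7],[0,0,0,-0.146,0,0,0.7],[0,0,0,-0.146,0,-0.017,0.7]]]';python3 -m inch '[[[0,0,0,0,0,0,0.7],[0,0,0,0,0,0,0.7]]]'; python3 -c "
from fit import *
goal([-23,0,75],42,0)
im=read_camera('wrist');cv2.imwrite('pics/w7.png',cv2.rotate(im,cv2.ROTATE_180))"
```

```text
clock: 17.35
tcp_pos: [0.4351, -0.1821, 0.2097]
tcp_rot: [0.169, 2.888, 1.118]
force: [1.0, -0.2, -0.5]
finger_gap: 0.701
grip_force: 0.0
clock: 17.55
tcp_pos: [0.4349, -0.1809, 0.2087]
tcp_rot: [0.17, 2.897, 1.108]
force: [-0.0, -0.0, 0.6]
finger_gap: 0.701
grip_force: 0.0
shift [ -0.  -18.1 110.3] turn [-0.003 -0.005 -0.003] tcp [ 0.4413 -0.1211  0.1144]
```

View pics/w7.png

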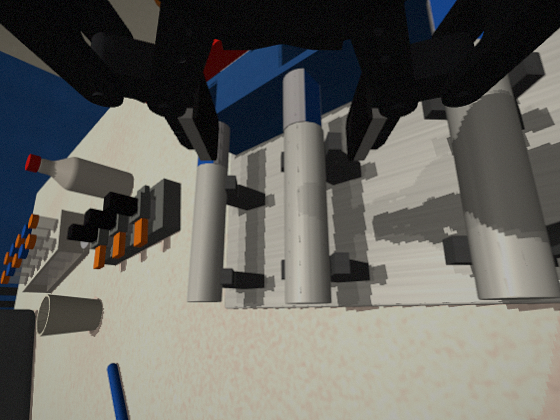

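Shaft 2 shows silver at 284-305 and blue at 305-320, so its flat is about 100° toward -y; roll about 80° now, and the rest with a second grip.

```bash
python3 -m inch '[[[0,-18,0,0,0,0,0.7],[0,0,37,0,0,0,0.7],[0,0,37,0,0,0,0.7],[0,0,36,0,0,0,0.7],[0,0,0,0,0,0,0],[0,0,0,0,0,0,0],[0,0,0,0,0,0,0],[0,0,0,0,0,0,0]]]' 45; python3 -m inch '[[[0,7.4,0.52,0.1396,0,0,0],[0,7.4,0.52,0.1396,0,0,0],[0,7.4,0.52,0.1396,0,0,0],[0,7.4,0.52,0.1396,0,0,0],[0,7.4,0.52,0.1396,0,0,0]]]';python3 -c "
from fit import *
goal([-23,0,75],2,0)"; python3 -m inch '[[[0,7.4,0.52,0.1396,0,0,0],[0,7.4,0.52,0.1396,0,0,0],[0,7.4,0.52,0.1396,0,0,0],[0,7.4,0.52,0.1396,0,0,0],[0,7.4,0.52,0.1396,0,0,0],[0,0,0,0,0,0,0],[0,0,0,0,0,0,0]]]'
python3 -c "
from fit import *
goal([-23,0,75],-38,0)"
```

```text
clock: 18.4
tcp_pos: [0.4423, -0.1212, 0.1161]
tcp_rot: [0.165, 2.896, 1.106]
force: [0.3, 0.2, -4.5]
finger_gap: 0.361
grip_force: 44.6
clock: 18.9
tcp_pos: [0.4453, -0.0889, 0.1295]
tcp_rot: [-0.175, -3.132, -0.122]
force: [-0.8, -0.3, -4.2]
finger_gap: 0.359
grip_force: 47.5
shift [0.3 1.1 1.6] turn [ 0.042 -0.006  0.004] tcp [ 0.4451 -0.0877  0.128 ]
clock: 19.6
tcp_pos: [0.4484, -0.0582, 0.1206]
tcp_rot: [-0.157, -2.983, 0.815]
force: [2.2, -1.8, 17.8]
finger_gap: 0.361
grip_force: 50.4
shift [-0.3  6.1  0.8] turn [ 0.129 -0.011  0.015] tcp [ 0.4491 -0.0535  0.1168]
```

```bash
python3 -m inch '[[[0,0,0,0,0,0,0.7],[0,0,0,0,0,0,0.7],[0,0,0,0,0,0,0.7],[0,0,0,0,0,0,0.7],[0,0,-40,0,0,0,0.7],[0,0,-40,0,0,0,0.7],[0,0,-10,0,0,0,0.7],[0,0,0,0,0,0,0.7]]]'; python3 -c "
from fit import *
goal([-23,0,75],14,90)"
```

```text
clock: 20.4
tcp_pos: [0.4538, -0.0119, 0.197]
tcp_rot: [-0.158, -2.985, 0.806]
force: [-0.4, 0.8, 0.7]
finger_gap: 0.7
grip_force: 0.0
shift [   0.7 -102.6   40.6] turn [-0.773 -0.017  0.008] tcp [ 0.4414 -0.1202  0.2138]
```

```bash
python3 -m inch '[[[0,-18.5,1.2,-0.13,0,0,0.7],[0,-18.5,1.2,-0.13,0,0,0.7],[0,-18.5,1.2,-0.13,0,0,0.7],[0,-18.5,1.2,-0.13,0,0,0.7],[0,-18.5,1.2,-0.13,0,0,0.7],[0,-18.5,1.2,-0.13,0,0,0.7],[0,0,0,0,0,0,0.7],[0,0,0,0,0,0,0.7]]]'; python3 -c "
from fit import *
goal([-23,0,75],14,0)
im=read_camera('wrist');im=cv2.rotate(im,cv2.ROTATE_180);cv2.imwrite('pics/w8.png',cv2.resize(im[20:270,130:430],(720,600),interpolation=cv2.INTER_CUBIC))"
```

```text
clock: 21.2
tcp_pos: [0.4396, -0.1205, 0.2098]
tcp_rot: [-0.189, -3.102, -0.371]
force: [-0.0, 0.3, -0.2]
finger_gap: 0.694
grip_force: 0.0
shift [-3.8  2.  86.2] turn [-0.007 -0.024 -0.009] tcp [ 0.4439 -0.0986  0.1264]
```

View pics/w8.png

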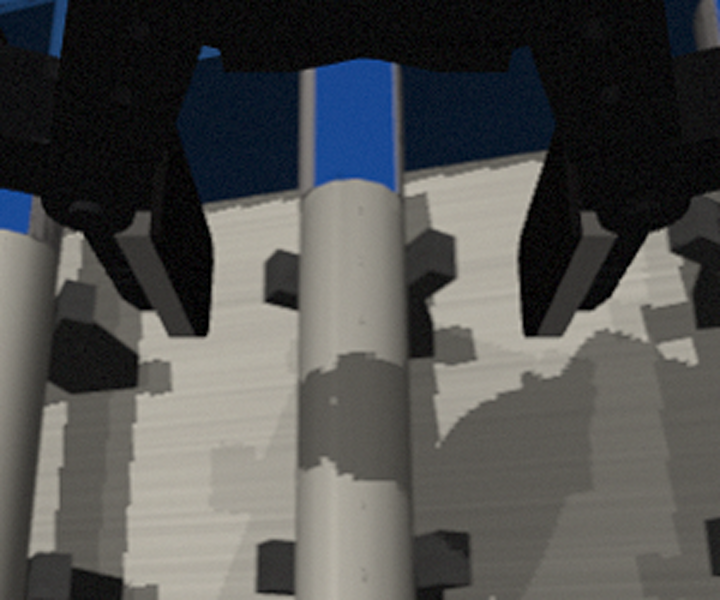

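The close view shows shaft 300-403 and blue 315-396 at row 150, so shaft 2 still needs 22° of roll.

```bash
python3 -m inch '[[[-1,0.7,29,0,0,0,0.7],[-1,0.7,29,0,0,0,0.7],[-1,0.6,28,0,0,0,0.7],[0,0,0,0,0,0,0],[0,0,0,0,0,0,0],[0,0,0,0,0,0,0],[0,0,0,0,0,0,0],[0,0,0,0,0,0,0]]]' 45; python3 -c "
from fit import *
goal([-23,0,75],-8,0)"; python3 -m inch '[[[0,5.1,0.25,0.096,0,0,0],[0,5.1,0.25,0.096,0,0,0],[0,5.1,0.25,0.096,0,0,0],[0,5.1,0.25,0.096,0,0,0],[0,0,0,0,0,0,0],[0,0,0,0,0,0,0],[0,0,0,0,0,0,0]]]'
python3 -c "
from fit import *
goal([-23,0,75],-8,0)"
```

```text
clock: 22.05
tcp_pos: [0.4448, -0.0964, 0.1292]
tcp_rot: [-0.177, -3.106, -0.372]
force: [-2.8, -4.4, -0.1]
finger_gap: 0.358
grip_force: 45.2
shift [ 0.5 17.   5.8] turn [ 0.377 -0.022  0.003] tcp [ 0.4462 -0.0785  0.1275]
clock: 22.75
tcp_pos: [0.4481, -0.0754, 0.1308]
tcp_rot: [-0.169, -3.101, 0.225]
force: [-2.1, -2.5, 8.4]
finger_gap: 0.357
grip_force: 48.6
shift [ 1.5 -2.8  3.8] turn [-0.006 -0.019  0.008] tcp [ 0.4462 -0.0785  0.1275]
```

```bash
cat >> fit.py <<'E'
def flat(tag):
    """roll of the shaft straight below: blue edges against mask edges"""
    s=get_state();M=R.from_rotvec(s["tcp_rot"]).as_matrix();f=np.load("f.npy")
    F=np.eye(3);F[:2,:2]=Rz(f[2]);al=np.degrees(np.arctan2(-(F.T@M)[1,1+1]*-1,-(F.T@M)[2,2]))
    im=read_camera("wrist");C=cam("wrist",s);r=cv2.rotate(im,cv2.ROTATE_180);cv2.imwrite(f"pics/{tag}.png",r);r=r.astype(int)
    bl=(r[:,:,0]>r[:,:,2]*1.6)&(r[:,:,0]>110)
    ms=[m for m in cut_out("wrist","shaft1")]
    for m in ms:
        k=cv2.rotate(m["pixels"].astype(np.uint8),cv2.ROTATE_180)
        cx=np.nonzero(k)[1].mean()
        if abs(cx-282)>70: continue
        for row in range(50,105,6):
            xs=np.nonzero(k[row])[0];bs=np.nonzero(bl[row]&(abs(np.arange(560)-cx)<30))[0]
            if len(xs)<25 or len(bs)<8: continue
            print(tag,row,"mask",xs.min(),xs.max(),"blue",bs.min(),bs.max(),"alpha",al.round(1))
E
python3 -m inch '[[[0,0,0,0,0,0,0.7],[0,0,0,0,0,0,0.7],[0,0,0,0,0,0,0.7],[0,0,0,0,0,0,0.7],[0,0,-40,0,0,0,0.7],[0,-10,-50,-0.07,0,0,0.7],[0,-10,0,-0.07,0,0,0.7],[0,0,0,0,0,0,0.7]]]'; python3 -c "
from fit import *
goal([-23,0,75],0,90);flat('f2');goal([-23,120,75],0,90)"
```

```text
clock: 23.55
tcp_pos: [0.4487, -0.0853, 0.221]
tcp_rot: [-0.181, -3.118, 0.005]
force: [-0.6, 0.3, -0.5]
finger_gap: 0.697
grip_force: 0.0
shift [ 3.2 -1.   3.1] turn [-0.004 -0.019 -0.   ] tcp [ 0.4454 -0.0859  0.218 ]
f2 56 mask 264 299 blue 268 294 alpha -0.2
f2 62 mask 262 301 blue 268 298 alpha -0.2
f2 68 mask 262 301 blue 268 299 alpha -0.2
f2 74 mask 261 301 blue 268 299 alpha -0.2
f2 80 mask 261 301 blue 268 299 alpha -0.2
f2 86 mask 261 302 blue 267 299 alpha -0.2
f2 92 mask 260 302 blue 267 299 alpha -0.2
f2 98 mask 260 302 blue 267 299 alpha -0.2
f2 104 mask 260 302 blue 267 299 alpha -0.2
shift [  1.8 117.    0.3] turn [-0.007 -0.023  0.002] tcp [0.4593 0.0333 0.218 ]
```

```bash
python3 -m inch '[[[0,39,0,0,0,0,0.7],[0,39,0,0,0,0,0.7],[0,39,0,0,-0.02,0,0.7],[0,0,0,0,0,0,0.7],[0,0,0,0,0,0,0.7]]]'; python3 -c "
from fit import *
goal([-23,120,75],0,90);flat('f3');goal([-23,-120,75],0,90)"; python3 -m inch '[[[0,-40,0,0,0,0,0.7],[0,-40,0,0,0,0,0.7],[0,-40,0,0,0,0,0.7],[0,-40,0,0,0,0,0.7],[0,-40,0,0,0,0,0.7],[0,-40,0,0,0,0,0.7],[0,0,0,0,0,0,0.7],[0,0,0,0,0,0,0.7]]]'; python3 -c "
from fit import *
goal([-23,-120,75],0,90);flat('f1')
L=[cv2.resize(cv2.imread(f'pics/f{i}.png')[45:165,240:325],(266,600),interpolation=cv2.INTER_CUBIC) for i in(3,2,1)]
cv2.imwrite('pics/cc.png',np.hstack(L))"
```

```text
clock: 24.15
tcp_pos: [0.4605, 0.0352, 0.2177]
tcp_rot: [-0.168, -3.132, 0.011]
force: [-0.0, -0.7, -0.5]
finger_gap: 0.7
grip_force: 0.0
shift [ 1.1 -2.  -0.3] turn [-0.007 -0.005  0.009] tcp [0.4593 0.0333 0.218 ]
f3 56 mask 265 302 blue 270 301 alpha -0.4
f3 62 mask 264 302 blue 269 301 alpha -0.4
f3 68 mask 263 303 blue 269 301 alpha -0.4
f3 74 mask 261 303 blue 269 301 alpha -0.4
f3 80 mask 261 303 blue 269 301 alpha -0.4
f3 86 mask 261 302 blue 269 301 alpha -0.4
f3 92 mask 261 304 blue 269 301 alpha -0.4
f3 98 mask 261 304 blue 269 301 alpha -0.4
shift [   2.7 -240.     1.8] turn [-0.007 -0.004  0.005] tcp [ 0.4315 -0.2051  0.218 ]
clock: 25.05
tcp_pos: [0.4336, -0.2066, 0.2199]
tcp_rot: [-0.182, -3.133, 0.009]
force: [0.2, 0.9, 0.4]
finger_gap: 0.7
grip_force: 0.0
shift [2.3 1.3 1.9] turn [-0.006 -0.003 -0.   ] tcp [ 0.4315 -0.2051  0.218 ]
f1 62 mask 260 295 blue 262 293 alpha -0.3
f1 68 mask 259 298 blue 261 293 alpha -0.3
f1 74 mask 258 298 blue 261 293 alpha -0.3
f1 80 mask 258 298 blue 261 293 alpha -0.3
f1 86 mask 258 298 blue 261 293 alpha -0.3
f1 92 mask 257 298 blue 261 293 alpha -0.3
f1 98 mask 256 298 blue 261 293 alpha -0.3
f1 104 mask 256 298 blue 260 293 alpha -0.3
```

View pics/cc.png

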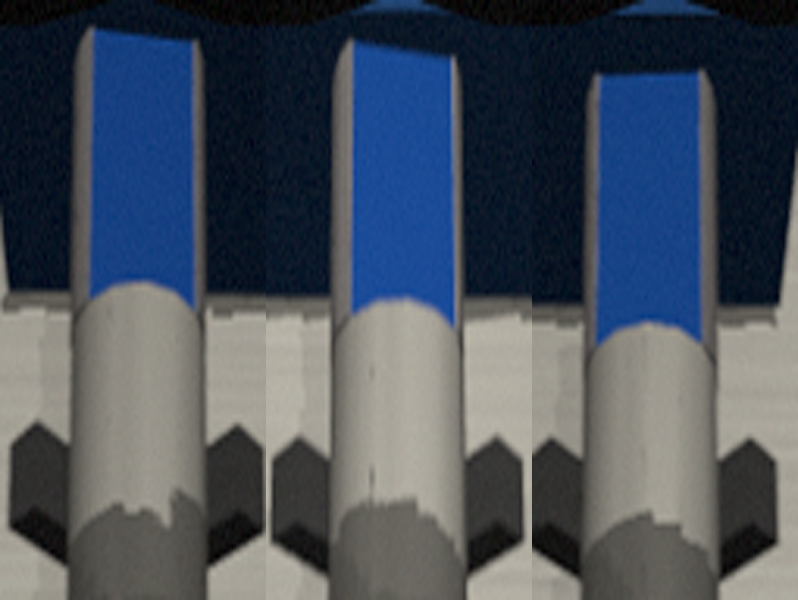

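Row 200 of the composite gives roll errors of about -6° (shaft 3), -10° (shaft 2) and +3° (shaft 1). I'll trim each, starting with shaft 1.

```bash
python3 -m inch '[[[1,0.5,31,0,0,0,0.7],[1,0.5,31,0,0,0,0.7],[0.3,0.3,30,0,0,0,0.6],[0,0,0,0,0,0,0],[0,0,0,0,0,0,0],[0,0,0,0,0,0,0],[0,0,0,0,0,0,0],[0,0,0,0,0,0,0]]]' 45; python3 -c "
from fit import *
goal([-23,-120,75],0,0)"; python3 -m inch '[[[0,-1.5,0,-0.028,0,0,0],[0,-1.5,0,-0.028,0,0,0],[0,0,0,0,0,0,0],[0,0,0,0,0,0,0]]]'
python3 -c "
from fit import *
goal([-23,-120,75],0,0)"; python3 -m inch '[[[0,0,0,0,0,0,0.7],[0,0,0,0,0,0,0.7],[0,0,0,0,0,0,0.7],[0,0,-40,0,0,0,0.7],[0,0,-50,0.05,0,0,0.7],[0,0,0,0,0,0,0.7],[0,0,0,0,0,0,0.7]]]'; python3 -c "
from fit import *
flat('g1');goal([-23,0,75],0,90)"
```

```text
clock: 25.95
tcp_pos: [0.4328, -0.2035, 0.1289]
tcp_rot: [-0.174, -3.135, 0.008]
force: [-0.3, 0.0, -3.6]
finger_gap: 0.361
grip_force: 44.7
shift [ 1.1 -1.7  0.9] turn [-0.005 -0.001  0.005] tcp [ 0.4315 -0.2051  0.128 ]
clock: 26.35
tcp_pos: [0.432, -0.207, 0.1284]
tcp_rot: [0.176, 3.135, 0.078]
force: [-0.1, -0.3, -4.1]
finger_gap: 0.362
grip_force: 45.0
shift [0.7 1.8 0.5] turn [ 0.05  -0.002  0.004] tcp [ 0.4315 -0.2051  0.128 ]
clock: 27.05
tcp_pos: [0.4325, -0.2111, 0.2192]
tcp_rot: [0.173, 3.136, 0.0]
force: [-0.2, 0.7, -0.1]
finger_gap: 0.698
grip_force: 0.0
g1 62 mask 255 293 blue 259 290 alpha 0.0
g1 68 mask 255 294 blue 259 290 alpha 0.0
g1 74 mask 255 294 blue 258 290 alpha 0.0
g1 80 mask 254 294 blue 258 290 alpha 0.0
g1 86 mask 254 294 blue 258 290 alpha 0.0
g1 92 mask 253 294 blue 258 290 alpha 0.0
g1 98 mask 253 295 blue 258 290 alpha 0.0
g1 104 mask 252 294 blue 257 290 alpha 0.0
shift [ -0.2 125.9  -0.4] turn [ 0.001 -0.003  0.005] tcp [ 0.4454 -0.0859  0.218 ]
```

```bash
python3 -m inch '[[[0,42,0,0,0,0,0.7],[0,42,0,0,0,0,0.7],[0,42,0,0,0,0,0.7],[0,0,30,0,0,0,0.7],[0,0,30,0,0,0,0.7],[0,0,30,0,0,0,0.6],[0,0,0,0,0,0,0],[0,0,0,0,0,0,0]]]' 45; python3 -m inch '[[[0,0,0,0,0,0,0],[0,0,0,0,0,0,0],[0,0,0,0,0,0,0],[0,3.1,0.1,0.058,0,0,0],[0,3.1,0.1,0.058,0,0,0],[0,3.1,0.1,0.058,0,0,0],[0,0,0,0,0,0,0],[0,0,0,0,0,0,0]]]'
python3 -c "
from fit import *
goal([-23,0,75],0,0)"; python3 -m inch '[[[0,0,0,0,0,0,0.7],[0,0,0,0,0,0,0.7],[0,0,0,0,0,0,0.7],[0,0,-40,0,0,0,0.7],[0,0,-50,-0.1,0,0,0.7],[0,0,0,-0.07,0,0,0.7],[0,0,0,0,0,0,0.7],[0,0,0,0,0,0,0.7]]]'; python3 -c "
from fit import *
flat('g2');goal([-23,120,75],0,90)"
```

```text
clock: 27.95
tcp_pos: [0.444, -0.0855, 0.1272]
tcp_rot: [-0.175, -3.129, -0.002]
force: [0.2, -0.3, -2.8]
finger_gap: 0.365
grip_force: 44.7
clock: 28.75
tcp_pos: [0.4466, -0.0766, 0.1275]
tcp_rot: [-0.172, -3.114, 0.269]
force: [1.0, -0.3, -3.2]
finger_gap: 0.36
grip_force: 45.5
shift [ 0.2 -9.3  1.1] turn [-0.172 -0.001  0.006] tcp [ 0.4454 -0.0859  0.128 ]
clock: 29.55
tcp_pos: [0.4478, -0.0624, 0.2155]
tcp_rot: [-0.178, -3.133, 0.008]
force: [0.5, 1.0, -0.3]
finger_gap: 0.701
grip_force: 0.0
g2 50 mask 292 329 blue 296 327 alpha -0.3
g2 56 mask 290 331 blue 296 327 alpha -0.3
g2 62 mask 290 331 blue 296 327 alpha -0.3
g2 68 mask 290 331 blue 296 328 alpha -0.3
g2 74 mask 290 331 blue 296 328 alpha -0.3
g2 80 mask 290 332 blue 296 328 alpha -0.3
g2 86 mask 290 333 blue 296 329 alpha -0.3
g2 92 mask 290 333 blue 296 329 alpha -0.3
shift [-0.9 95.4 -3.7] turn [-0.006 -0.005  0.005] tcp [0.4593 0.0333 0.218 ]
```

```bash
python3 -m inch '[[[0,32,0,0,0,0,0.7],[0,32,0,0,0,0,0.7],[0,31.5,0,0,0,0,0.7],[0,0,29,0,0,0,0.7],[0,0,29,0,0,0,0.7],[0,0,29,0,0,0,0.6],[0,0,0,0,0,0,0],[0,0,0,0,0,0,0]]]' 45; python3 -m inch '[[[0,0,0,0,0,0,0],[0,0,0,0,0,0,0],[0,0,0,0,0,0,0],[0,2.6,0.1,0.05,0,0,0],[0,2.6,0.1,0.05,0,0,0],[0,0,0,0,0,0,0],[0,0,0,0,0,0,0]]]'
python3 -m inch '[[[0,0,0,0,0,0,0.7],[0,0,0,0,0,0,0.7],[0,0,0,0,0,0,0.7],[0,0,-40,0,0,0,0.7],[0,-5,-50,-0.05,0,0,0.7],[0,-5,0,-0.05,0,0,0.7],[0,0,0,0,0,0,0.7],[0,0,0,0,0,0,0.7]]]'; python3 -c "
from fit import *
goal([-23,120,75],0,90)
flat('g3')
read_camera('top');C=cam('top')
for n,z in (('caddy',.03),('keeper1',.075)):
    for r in cut_out('top',n)[:4]:
        y,x=np.nonzero(r['pixels']);P=np.c_[x,y].astype(np.float32);b=cv2.boxPoints(cv2.minAreaRect(P))
        print(n,round(r['p'],2),back(C,P.mean(0),z)[0].round(3),back(C,b,z)[:,:2].round(3).tolist())
"
```

```text
clock: 30.45
tcp_pos: [0.4576, 0.0341, 0.1278]
tcp_rot: [-0.172, -3.13, 0.007]
force: [1.3, 0.2, -3.6]
finger_gap: 0.357
grip_force: 44.7
clock: 31.15
tcp_pos: [0.4594, 0.0385, 0.1284]
tcp_rot: [-0.173, -3.125, 0.16]
force: [-0.5, 0.5, -3.9]
finger_gap: 0.36
grip_force: 45.3
clock: 31.95
tcp_pos: [0.4591, 0.0371, 0.2179]
tcp_rot: [-0.177, -3.133, 0.007]
force: [0.2, 0.2, -0.3]
finger_gap: 0.698
grip_force: 0.0
shift [-0.6 -3.7 -0.1] turn [-0.005 -0.003  0.003] tcp [0.4593 0.0333 0.218 ]
g3 50 mask 266 303 blue 269 300 alpha -0.3
g3 56 mask 265 304 blue 269 300 alpha -0.3
g3 62 mask 266 304 blue 269 300 alpha -0.3
g3 68 mask 265 304 blue 269 300 alpha -0.3
g3 74 mask 264 304 blue 269 300 alpha -0.3
g3 80 mask 264 304 blue 269 300 alpha -0.3
g3 86 mask 264 305 blue 269 300 alpha -0.3
g3 92 mask 264 306 blue 268 301 alpha -0.3
g3 98 mask 264 306 blue 268 301 alpha -0.3
caddy 0.71 [ 0.551 -0.139  0.03 ] [[0.402, 0.159], [0.714, 0.125], [0.661, -0.292], [0.353, -0.24]]
keeper1 0.89 [0.546 0.316 0.075] [[0.593, 0.333], [0.591, 0.298], [0.496, 0.301], [0.498, 0.336]]
keeper1 0.89 [0.547 0.391 0.075] [[0.498, 0.413], [0.589, 0.412], [0.586, 0.368], [0.495, 0.37]]
keeper1 0.76 [0.546 0.244 0.075] [[0.588, 0.264], [0.591, 0.233], [0.499, 0.222], [0.496, 0.253]]
```

```bash
python3 -m inch '[[[0,0,-40,0,0,-0.116,1],[0,0,-40,0,0,0,1],[-8.5,40,0,0,0,0,1],[-8.5,40,0,0,0,0,1],[-8.5,40,0,0,0,0,1],[-8.5,40,0,0,0,0,1],[-8.5,40,0,0,0,0,1],[-8.5,40,0,0,0,0,1]]]'; python3 -m inch '[[[-8.5,40,0,0,0,0,1],[0,0,0,0,0,0,1],[0,0,0,0,0,0,1]]]'; python3 - <<'E'
from fit import *
s=get_state();im=read_camera("wrist");C=cam("wrist",s);r=cv2.rotate(im,cv2.ROTATE_180)
cv2.imwrite("pics/k1.png",cv2.resize(r,(800,600),interpolation=cv2.INTER_CUBIC))
hs=cv2.cvtColor(im,cv2.COLOR_BGR2HSV)
o=cv2.inRange(hs,(5,120,90),(22,255,255))
n,l,st,ce=cv2.connectedComponentsWithStats(o)
for i in range(1,n):
    if st[i,4]>150:
        y,x=np.nonzero(l==i);b=cv2.boxPoints(cv2.minAreaRect(np.c_[x,y].astype(np.float32)))
        print(st[i].tolist(),"tongue c@.045",back(C,[ce[i]],.045)[0,:2].round(4),back(C,b,.045)[:,:2].round(3).tolist())
for q in cut_out("wrist","keeper1")[:5]: print("kp",round(q["p"],2),q["bbox"])
for q in cut_out("wrist","caddy")[:2]:
    y,x=np.nonzero(q["pixels"]);b=cv2.boxPoints(cv2.minAreaRect(np.c_[x,y].astype(np.float32)));print("caddy",q["p"],back(C,b,.03)[:,:2].round(3).tolist())
E
```

```text
clock: 33.0
tcp_pos: [0.5095, 0.2801, 0.2966]
tcp_rot: [0.008, -3.138, 0.007]
force: [1.2, -0.7, 0.1]
finger_gap: 1.002
grip_force: 0.0
clock: 33.3
tcp_pos: [0.5174, 0.3192, 0.2958]
tcp_rot: [0.011, -3.138, 0.008]
force: [0.0, -0.3, -0.1]
finger_gap: 1.001
grip_force: 0.0
[344, 171, 25, 38, 841] tongue c@.045 [0.5202 0.3963] [[0.539, 0.384], [0.5, 0.385], [0.501, 0.407], [0.541, 0.408]]
[190, 173, 26, 38, 847] tongue c@.045 [0.5231 0.2428] [[0.504, 0.23], [0.502, 0.253], [0.542, 0.256], [0.545, 0.233]]
[266, 173, 23, 38, 780] tongue c@.045 [0.5223 0.3179] [[0.504, 0.307], [0.504, 0.328], [0.542, 0.329], [0.542, 0.306]]
kp 0.89 [185.4, 172.5, 41.4, 86.4]
kp 0.84 [265.0, 171.1, 34.8, 85.5]
kp 0.72 [333.3, 169.5, 46.5, 91.6]
caddy 0.71 [[0.517, 0.207], [0.51, 0.433], [0.597, 0.444], [0.605, 0.201]]
```

View pics/k1.png

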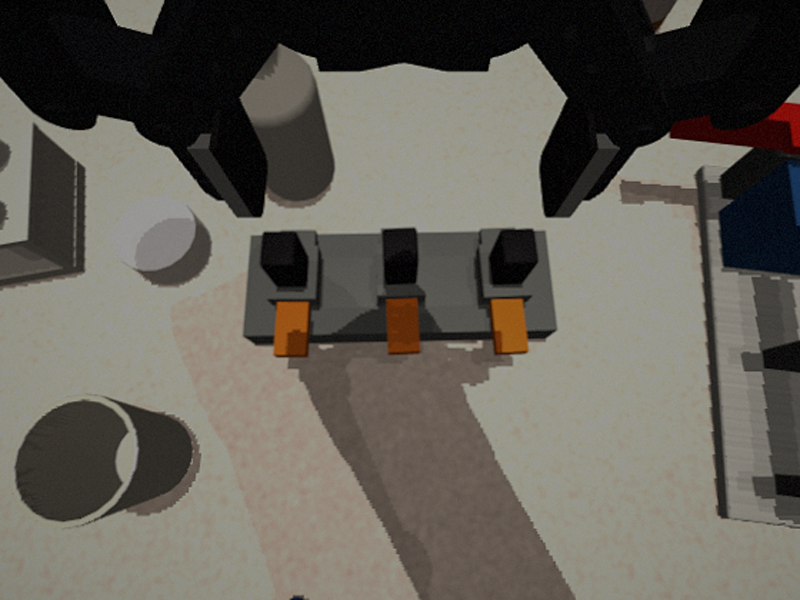

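The picture shows the three keepers in the caddy, with handles at about (285,255), (400,255) and (517,255) and orange tongues below them. The cup, dishes and bottle are to the left.

```bash
python3 - <<'E'
from fit import *
C=cam("wrist")
for n,q in(("L",[[262,232],[300,232]]),("M",[[383,228],[417,228]]),("R",[[503,230],[537,230]])):
    print(n,"handle back edge@.096",back(C,un(q),.096)[:,:2].round(4).tolist(), "tongue tip bottom@.038..")
for n,q in(("L",[[274,355],[307,356]]),("M",[[388,353],[420,353]]),("R",[[496,353],[528,353]])):
    print(n,"tip@.038",back(C,un(q),.038)[:,:2].round(4).tolist())
E
```

```text
L handle back edge@.096 [[0.5708, 0.4041], [0.5708, 0.3802]] tongue tip bottom@.038..
M handle back edge@.096 [[0.5738, 0.3279], [0.5738, 0.3065]] tongue tip bottom@.038..
R handle back edge@.096 [[0.5727, 0.2522], [0.5728, 0.2307]] tongue tip bottom@.038..
L tip@.038 [[0.5032, 0.4059], [0.5026, 0.3826]]
M tip@.038 [[0.5049, 0.3255], [0.505, 0.303]]
R tip@.038 [[0.5051, 0.2492], [0.5052, 0.2266]]
```

```bash
python3 -m inch '[[[-22,-39,0,0,0,-0.012,0.8],[-22,-39,20,0,0,0,0.8],[0,0,45,0,0,0,0.8],[0,0,40,0,0,0,0.8],[0,0,0,0,0,0,0.8],[0,0,0,0,0,0,0.8]]]'; python3 -c "
from fit import *
print(tomove(np.array([.562,.2415,.134])-get_state()['tcp_pos']))
q=get_state()['q'];print(np.round(q,2))"
```

```text
clock: 34.05
tcp_pos: [0.5625, 0.2395, 0.193]
tcp_rot: [0.024, -3.138, 0.006]
force: [0.4, 1.1, 0.8]
finger_gap: 0.801
grip_force: 0.0
[ 0.3  2.2 59. ]
[-0.66  0.53  0.25  1.75 -0.16  0.89  1.24]
```

```bash
python3 -m inch '[[[0,2,30,0,0,0,0.8],[0,0,29,0,0,0,0.8],[0,0,0,0,0,0,0],[0,0,0,0,0,0,0],[0,0,0,0,0,0,0],[0,0,0,0,0,0,0],[0,0,0,0,0,0,0],[0,0,0,0,0,0,0]]]' 60; python3 -m inch '[[[0,0,-20,0,0,0,0],[0,0,-30,0,0,0,0],[0,0,-40,0,0,0,0],[0,0,-40,0,0,0,0],[0,0,-40,0,0,0,0],[0,0,0,0,0,0,0],[0,0,0,0,0,0,0]]]'; python3 - <<'E'
from fit import *
s=get_state();im=read_camera("wrist");C=cam("wrist",s)
o=cv2.inRange(cv2.cvtColor(im,cv2.COLOR_BGR2HSV),(5,120,90),(22,255,255))
n,l,st,ce=cv2.connectedComponentsWithStats(o)
m=np.array(camera_model("wrist")["mount"]);K,k1,_,_=C
for i in range(1,n):
    if st[i,4]>150: print(st[i].tolist(),ce[i].round(1))
# tool-frame prediction of tongue: tip top edge at keeper x=-58 -> tool x=+58; z of tongue top in tool
Rc=m[:3,:3].T;t=-Rc@m[:3,3]
for zt in (.084,.089,.094):
    print(zt,proj((K,k1,Rc,t),[[.058,0,zt],[.020,0,zt],[.058,.011,zt],[.058,-.011,zt]]).round(1).tolist())
E
```

```text
clock: 34.85
tcp_pos: [0.5636, 0.2432, 0.1359]
tcp_rot: [-0.027, 3.141, -0.001]
force: [-1.6, 1.5, 8.6]
finger_gap: 0.246
grip_force: 61.2
clock: 35.55
tcp_pos: [0.563, 0.2425, 0.3048]
tcp_rot: [0.026, -3.141, 0.003]
force: [-0.0, 0.0, -3.0]
finger_gap: 0.246
grip_force: 60.1
[421, 123, 28, 40, 903] [434.6 142.8]
[344, 124, 24, 41, 921] [355.7 143.6]
[254, 141, 48, 77, 3511] [277.8 178.4]
0.084 [[278.3, 146.0], [278.3, 223.5], [302.1, 146.0], [254.5, 146.1]]
0.089 [[278.2, 144.8], [278.2, 220.2], [301.3, 144.8], [255.1, 144.9]]
0.094 [[278.2, 143.7], [278.2, 217.1], [300.6, 143.7], [255.8, 143.7]]
```

```bash
python3 -c "
from fit import *
goal([121,-120,132],0,60)"
```

```text
shift [  -4.7 -464.    59.8] turn [-0.004 -0.003  0.132] tcp [ 0.5745 -0.2217  0.245 ]
```

```bash
python3 -m inch '[[[0,-42,0,0,0,0,0],[0,-42,0,0,0,0,0],[0,-42,0,0,0,0,0],[0,-42,0,0,0,0,0],[0,-42,0,0,0,0,0],[0,-42,0,0,0,0,0],[0,-42,0,0,0,0,0],[0,-42,0,0,0,0,0]]]'; python3 -m inch '[[[-2,-42,0,0,0,0,0],[-2,-42,0,0,0,0,0],[0,-42,0,0,0,0,0],[0,0,0,0,0,0.066,0],[0,0,0,0,0,0.066,0],[0,0,30,0,0,0,0],[0,0,25,0,0,0,0],[0,0,0,0,0,0,0]]]'; python3 -c "
from fit import *
goal([121,-120,132],0,60)"
```

```text
clock: 36.4
tcp_pos: [0.5672, -0.0949, 0.3027]
tcp_rot: [0.026, -3.136, 0.005]
force: [0.8, 0.0, -2.0]
finger_gap: 0.244
grip_force: 60.0
clock: 37.2
tcp_pos: [0.5716, -0.2182, 0.245]
tcp_rot: [-0.181, -3.125, 0.003]
force: [-1.6, 0.4, -3.4]
finger_gap: 0.248
grip_force: 59.9
shift [-3.3 -3.2 -0.1] turn [-0.002 -0.011  0.001] tcp [ 0.5745 -0.2217  0.245 ]
```

```bash
python3 -m inch '[[[-3.3,-3.2,0,0,-0.011,0,0],[0,0,0,0,0,0,0],[0,0,0,0,0,0,0]]]'; python3 -c "
from fit import *
goal([121,-120,132],0,60)"; python3 -m inch '[[[0,0,14,0,0,0,0],[0,0,12,0,0,0,0],[0,0,5,0,0,0,0],[0,0,4,0,0,0,0],[0,0,4,0,0,0,0],[0,0,0,0,0,0,0]]]';python3 -c "
from fit import *
goal([121,-120,132],0,0);print(get_state()['moment'])"
```

```text
clock: 37.5
tcp_pos: [0.5776, -0.2236, 0.251]
tcp_rot: [0.181, 3.126, -0.007]
force: [0.1, 0.3, -3.0]
finger_gap: 0.25
grip_force: 60.1
shift [3.4 1.5 6. ] turn [-0.004  0.011  0.   ] tcp [ 0.5745 -0.2217  0.245 ]
clock: 38.1
tcp_pos: [0.5768, -0.2228, 0.21]
tcp_rot: [0.181, 3.13, -0.005]
force: [-3.4, 1.6, -5.1]
finger_gap: 0.248
grip_force: 59.8
shift [ 2.5  0.9 24.9] turn [-0.003  0.007  0.001] tcp [ 0.5745 -0.2217  0.185 ]
[ 0.46971888  0.75612969 -0.02628054]
```

```bash
python3 -m inch '[[[1.5,0.5,3,0,0,0,0],[0,0,5,0,0,0,0],[0,0,5,0,0,0,0],[0,0,0,0,0,0,0]]]';python3 -c "
from fit import *
goal([121,-120,132],0,0)";python3 -m inch '[[[0,0,4,0,0,0,0],[0,0,4,0,0,0,0],[0,0,3,0,0,0,0],[0,0,0,0,0,0,0]]]';python3 -c "
from fit import *
for i in range(3): goal([121,-120,132],0,0)"
```

```text
clock: 38.5
tcp_pos: [0.5762, -0.2226, 0.1971]
tcp_rot: [0.181, 3.128, -0.007]
force: [-0.4, 1.3, -3.1]
finger_gap: 0.249
grip_force: 60.1
shift [ 1.9  0.7 12.1] turn [-0.004  0.009  0.001] tcp [ 0.5745 -0.2217  0.185 ]
clock: 38.9
tcp_pos: [0.5763, -0.2225, 0.1863]
tcp_rot: [0.181, 3.128, -0.006]
force: [0.2, 1.8, -4.2]
finger_gap: 0.248
grip_force: 60.1
shift [1.9 0.5 1.2] turn [-0.004  0.009  0.001] tcp [ 0.5745 -0.2217  0.185 ]
shift [1.9 0.5 1.2] turn [-0.004  0.009  0.001] tcp [ 0.5745 -0.2217  0.185 ]
shift [1.9 0.5 1.2] turn [-0.004  0.009  0.001] tcp [ 0.5745 -0.2217  0.185 ]
```

```bash
python3 -m inch '[[[0,0,2,0,0,0,0],[0,0,2,0,0,0,0],[0,0,1,0,0,0,0],[0,0,0,0,0,0,0]]]'; python3 -m inch '[[[0,0,0,0,0,0,0.35],[0,0,0,0,0,0,0.5],[0,0,0,0,0,0,0.7],[0,0,0,0,0,0,0.8],[0,0,0,0,0,0,0.8],[0,0,-35,0,0,0,0.8],[0,0,-45,0,0,0,0.8],[0,0,-40,0,0,0,0.8]]]'; python3 -c "
from fit import *
read_camera('top');C=cam('top')
for r in cut_out('top','keeper1')[:4]:
    y,x=np.nonzero(r['pixels']);P=np.c_[x,y];print(round(r['p'],2),back(C,P.mean(0),.075)[0].round(3))
s=get_state();print(s['tcp_pos'],tomove(np.array([.5625,.3165,.193])-s['tcp_pos']))"
```

```text
clock: 39.3
tcp_pos: [0.5765, -0.2226, 0.1848]
tcp_rot: [0.181, 3.126, -0.005]
force: [-10.3, 7.6, 29.4]
finger_gap: 0.244
grip_force: 64.2
clock: 40.1
tcp_pos: [0.5751, -0.2223, 0.3033]
tcp_rot: [0.181, 3.128, -0.007]
force: [1.0, 0.1, 1.3]
finger_gap: 0.799
grip_force: 0.0
0.87 [0.545 0.315 0.075]
0.8 [0.545 0.39  0.075]
0.73 [0.431 0.498 0.075]
0.55 [ 0.59  -0.227  0.075]
[ 0.57731823 -0.22355832  0.30762186] [ 79.2 535.3 110.3]
```

```bash
python3 -m inch '[[[0,0,0,0,0,-0.066,0.8],[0,0,0,0,0,-0.066,0.8],[1,41.5,0,0,0,0,0.8],[1,41.5,0,0,0,0,0.8],[1,41.5,0,0,0,0,0.8],[1,41.5,0,0,0,0,0.8],[1,41.5,0,0,0,0,0.8],[1,41.5,0,0,0,0,0.8]]]';python3 -m inch '[[[1,41.5,0,0,0,0,0.8],[1,41.5,0,0,0,0,0.8],[1,41.5,0,0,0,0,0.8],[1,41.5,0,0,0,0,0.8],[1,41.5,0,0,0,0,0.8],[1,41.5,0,0,0,0,0.8],[1,41.5,0,0,0,0,0.8],[0,0,0,0,0,0,0.8]]]'; python3 -m inch '[[[0,0,0,0,0,0,0.8],[0,0,0,0,0,0,0.8]]]'; python3 - <<'E'
from fit import *
s=get_state();im=read_camera("wrist");C=cam("wrist",s)
o=cv2.inRange(cv2.cvtColor(im,cv2.COLOR_BGR2HSV),(5,120,90),(22,255,255))
n,l,st,ce=cv2.connectedComponentsWithStats(o)
for i in range(1,n):
    if st[i,4]>150: print(st[i].tolist(),back(C,[ce[i]],.045)[0,:2].round(4))
print(s["tcp_pos"],yaw(s)[0]-np.pi,tomove(np.array([.562,.3175,.135])-s['tcp_pos']))
E
```

```text
clock: 41.0
tcp_pos: [0.5648, 0.0283, 0.3002]
tcp_rot: [-0.026, 3.133, -0.007]
force: [-0.2, 0.5, 0.3]
finger_gap: 0.797
grip_force: 0.0
clock: 41.8
tcp_pos: [0.551, 0.3248, 0.2977]
tcp_rot: [-0.04, 3.135, -0.003]
force: [-0.7, -0.1, 0.5]
finger_gap: 0.797
grip_force: 0.0
clock: 42.0
tcp_pos: [0.5537, 0.3158, 0.2987]
tcp_rot: [-0.024, 3.133, -0.009]
force: [-0.4, 0.7, 0.4]
finger_gap: 0.802
grip_force: 0.0
[270, 131, 24, 40, 891] [0.5215 0.3181]
[351, 130, 25, 40, 898] [0.5188 0.3964]
[0.55372953 0.31576755 0.29870839] -6.268089248027496 [ -6.9   2.5 163.8]
```

```bash
python3 -m inch '[[[-7.5,2,40,0,0,0,0.8],[0,0,40,0,0,0,0.8],[0,0,24,0,0,0,0.8],[0,0,0,0,0,0,0.8],[0,0,0,0,0,0,0.8]]]'; python3 -c "
from fit import *
s=get_state();print(tomove(np.array([.562,.3175,.136])-s['tcp_pos']))"
```

```text
clock: 42.55
tcp_pos: [0.5623, 0.3178, 0.1959]
tcp_rot: [-0.023, 3.133, -0.008]
force: [0.5, -0.4, 0.5]
finger_gap: 0.801
grip_force: 0.0
[ 0.8  0.1 59.9]
```

```bash
python3 -m inch '[[[0,0,30,0,0,0,0.8],[0,0,29,0,0,0,0.8],[0,0,0,0,0,0,0],[0,0,0,0,0,0,0],[0,0,0,0,0,0,0],[0,0,0,0,0,0,0],[0,0,0,0,0,0,0],[0,0,0,0,0,0,0]]]' 60; python3 -m inch '[[[0,0,-20,0,0,0,0],[0,0,-30,0,0,0,0],[0,0,-40,0,0,0,0],[0,0,-40,0,0,0,0],[0,0,-40,0,0,0,0],[0,0,0,0,0,0,0],[0,0,0,0,0,0,0]]]'; cat >> fit.py <<'E'
def tongue():
    im=read_camera("wrist");o=cv2.inRange(cv2.cvtColor(im,cv2.COLOR_BGR2HSV),(5,120,90),(22,255,255))
    n,l,st,ce=cv2.connectedComponentsWithStats(o)
    for i in range(1,n):
        if st[i,4]>150: print(st[i].tolist(),ce[i].round(1))
E
python3 -c "
from fit import *
tongue();goal([122,0,132],0,60)"
```

```text
clock: 43.35
tcp_pos: [0.5635, 0.3192, 0.1388]
tcp_rot: [-0.026, 3.13, -0.004]
force: [-0.9, -0.3, 7.2]
finger_gap: 0.249
grip_force: 59.0
clock: 44.05
tcp_pos: [0.561, 0.3193, 0.3077]
tcp_rot: [-0.026, 3.131, -0.005]
force: [0.4, -0.5, -2.4]
finger_gap: 0.245
grip_force: 59.1
[344, 121, 26, 40, 887] [356.5 139.9]
[253, 136, 46, 77, 3368] [276.2 173.8]
shift [ -21.6 -421.8   63.2] turn [-0.004  0.008  0.133] tcp [ 0.5894 -0.1027  0.245 ]
```

```bash
python3 -m inch '[[[0,-42,0,0,0,0,0],[0,-42,0,0,0,0,0],[0,-42,0,0,0,0,0],[0,-42,0,0,0,0,0],[0,-42,0,0,0,0,0],[-5,-42,0,0,0,0,0],[-5,-42,0,0,0,0,0],[-5,-42,0,0,0,0,0]]]'; python3 -m inch '[[[-5,-42,0,0,0,0,0],[-5,-42,0,0,0,0,0],[0,0,0,0,0,0.066,0],[0,0,0,0,0,0.066,0],[0,0,30,0,0,0,0],[0,0,30,0,0,0,0],[0,0,0,0,0,0,0],[0,0,0,0,0,0,0]]]'; python3 -m inch '[[[0,0,0,0,0,0,0]]]';python3 -c "
from fit import *
goal([125.4,-0.5,135],0,60)"
```

```text
clock: 44.9
tcp_pos: [0.5803, -0.018, 0.3062]
tcp_rot: [-0.026, 3.136, -0.008]
force: [1.3, -0.1, -1.9]
finger_gap: 0.248
grip_force: 59.2
clock: 45.7
tcp_pos: [0.5925, -0.1005, 0.2476]
tcp_rot: [0.181, 3.131, -0.007]
force: [0.1, -0.3, -1.4]
finger_gap: 0.25
grip_force: 59.3
clock: 45.8
tcp_pos: [0.5937, -0.1008, 0.2494]
tcp_rot: [0.181, 3.127, -0.007]
force: [0.7, -0.4, -1.1]
finger_gap: 0.245
grip_force: 59.4
shift [ 0.7 -2.9  1.5] turn [-0.004  0.01   0.   ] tcp [ 0.5927 -0.1035  0.248 ]
```

```bash
python3 -m inch '[[[0.7,-2.8,6,0,0,0,0],[0,0,15,0,0,0,0],[0,0,8,0,0,0,0],[0,0,4,0,0,0,0],[0,0,3,0,0,0,0],[0,0,0,0,0,0,0],[0,0,0,0,0,0,0]]]';python3 -c "
from fit import *
goal([125.4,-0.5,135],0,0);print(get_state()['moment'])"
```

```text
clock: 46.5
tcp_pos: [0.5923, -0.1034, 0.2125]
tcp_rot: [0.181, 3.128, -0.006]
force: [-1.8, -0.5, -3.6]
finger_gap: 0.246
grip_force: 59.3
shift [-0.2  0.  24.5] turn [-0.004  0.008  0.   ] tcp [ 0.5927 -0.1035  0.188 ]
[ 0.03630862  0.46573112 -0.01447296]
```

```bash
python3 -m inch '[[[0,0,4,0,0,0,0],[0,0,4,0,0,0,0],[0,0,4,0,0,0,0],[0,0,0,0,0,0,0]]]';python3 -m inch '[[[0,0,4,0,0,0,0],[0,0,4,0,0,0,0],[0,0,4,0,0,0,0],[0,0,0,0,0,0,0]]]'; python3 -m inch '[[[0,0,2,0,0,0,0],[0,0,2,0,0,0,0],[0,0,0,0,0,0,0]]]'
```

```text
clock: 46.9
tcp_pos: [0.5923, -0.1034, 0.1996]
tcp_rot: [0.181, 3.129, -0.007]
force: [-2.3, 0.7, -4.7]
finger_gap: 0.249
grip_force: 59.1
clock: 47.3
tcp_pos: [0.5926, -0.1032, 0.1879]
tcp_rot: [0.181, 3.128, -0.006]
force: [-3.0, 2.1, -3.3]
finger_gap: 0.246
grip_force: 58.6
clock: 47.6
tcp_pos: [0.5925, -0.1032, 0.1875]
tcp_rot: [0.181, 3.127, -0.003]
force: [-17.9, 6.1, 36.7]
finger_gap: 0.247
grip_force: 64.0
```

```bash
python3 -m inch '[[[0,0,0,0,0,0,0.35],[0,0,0,0,0,0,0.5],[0,0,0,0,0,0,0.7],[0,0,0,0,0,0,0.8],[0,0,0,0,0,0,0.8],[0,0,-35,0,0,0,0.8],[0,0,-45,0,0,0,0.8],[0,0,-40,0,0,0,0.8]]]'; python3 -m inch '[[[0,0,0,0,0,-0.066,0.8],[0,0,0,0,0,-0.066,0.8],[3,40,0,0,0,0,0.8],[3,40,0,0,0,0,0.8],[3,40,0,0,0,0,0.8],[3,40,0,0,0,0,0.8],[3,40,0,0,0,0,0.8],[3,40,0,0,0,0,0.8]]]';python3 -m inch '[[[3,40,0,0,0,0,0.8],[3,40,0,0,0,0,0.8],[3,40,0,0,0,0,0.8],[3,40,0,0,0,0,0.8],[3,40,0,0,0,0,0.8],[3,40,0,0,0,0,0.8],[0,0,0,0,0,0,0.8],[0,0,0,0,0,0,0.8]]]'; python3 - <<'E'
from fit import *
s=get_state();im=read_camera("wrist");C=cam("wrist",s)
o=cv2.inRange(cv2.cvtColor(im,cv2.COLOR_BGR2HSV),(5,120,90),(22,255,255))
n,l,st,ce=cv2.connectedComponentsWithStats(o)
for i in range(1,n):
    if st[i,4]>150:
        y,x=np.nonzero(l==i);b=cv2.boxPoints(cv2.minAreaRect(np.c_[x,y].astype(np.float32)))
        print(st[i].tolist(),back(C,[ce[i]],.045)[0,:2].round(4),back(C,b,.045)[:,:2].round(3).tolist())
print(s["tcp_pos"],tomove(np.array([.560,.3935,.136])-s['tcp_pos']))
E
```

```text
clock: 48.4
tcp_pos: [0.5917, -0.1032, 0.3059]
tcp_rot: [0.181, 3.128, -0.007]
force: [-0.1, -0.0, -0.0]
finger_gap: 0.803
grip_force: 0.0
clock: 49.2
tcp_pos: [0.5695, 0.1382, 0.3031]
tcp_rot: [-0.026, 3.133, -0.007]
force: [0.9, 0.0, 0.4]
finger_gap: 0.802
grip_force: 0.0
clock: 50.0
tcp_pos: [0.5474, 0.3774, 0.3011]
tcp_rot: [-0.029, 3.134, -0.009]
force: [0.7, 0.1, 0.2]
finger_gap: 0.801
grip_force: 0.0
[286, 136, 24, 39, 850] [0.5196 0.3952] [[0.538, 0.384], [0.501, 0.384], [0.501, 0.406], [0.539, 0.406]]
[534, 244, 26, 34, 702] [0.6299 0.6739] [[0.61, 0.653], [0.609, 0.68], [0.649, 0.691], [0.649, 0.663]]
[531, 294, 29, 31, 701] [0.6911 0.6885] [[0.671, 0.665], [0.67, 0.697], [0.71, 0.709], [0.711, 0.676]]
[0.54736655 0.37735046 0.30109261] [-11.5  16.9 165.1]
```

```bash
python3 -m inch '[[[-10.5,18.3,35,0,0,0,0.8],[0,0,40,0,0,0,0.8],[0,0,30,0,0,0,0.8],[0,0,0,0,0,0,0.8],[0,0,0,0,0,0,0.8]]]'; python3 -c "
from fit import *
s=get_state();print(tomove(np.array([.559,.3955,.136])-s['tcp_pos']))"
```

```text
clock: 50.55
tcp_pos: [0.5598, 0.3929, 0.1976]
tcp_rot: [-0.023, 3.133, -0.009]
force: [0.3, 1.2, 0.7]
finger_gap: 0.8
grip_force: 0.0
[ 1.2  3.  61.5]
```

```bash
python3 -m inch '[[[1,2.5,30,0,0,0,0.8],[0,0,30,0,0,0,0.8],[0,0,0,0,0,0,0],[0,0,0,0,0,0,0],[0,0,0,0,0,0,0],[0,0,0,0,0,0,0],[0,0,0,0,0,0,0],[0,0,0,0,0,0,0]]]' 60; python3 -m inch '[[[0,0,-20,0,0,0,0],[0,0,-30,0,0,0,0],[0,0,-40,0,0,0,0],[0,0,-40,0,0,0,0],[0,0,-40,0,0,0,0],[0,0,0,0,0,0,0],[0,0,0,0,0,0,0]]]'; python3 -c "
from fit import *
tongue();goal([125.4,119.5,135],0,60)"
```

```text
clock: 51.35
tcp_pos: [0.5598, 0.3988, 0.14]
tcp_rot: [-0.027, 3.129, 0.0]
force: [0.0, 4.8, 7.8]
finger_gap: 0.248
grip_force: 58.6
clock: 52.05
tcp_pos: [0.5572, 0.397, 0.3084]
tcp_rot: [-0.025, 3.131, -0.005]
force: [-0.3, -0.0, -2.8]
finger_gap: 0.246
grip_force: 58.5
[257, 157, 45, 73, 3133] [278.9 193. ]
[508, 227, 38, 34, 986] [526.9 243.6]
[507, 277, 35, 31, 816] [524.  292.3]
shift [ -43.3 -381.7   61. ] turn [-0.005  0.008  0.132] tcp [0.6066 0.0156 0.248 ]
```

```bash
python3 -c "
from fit import *
im=cv2.rotate(read_camera('wrist'),cv2.ROTATE_180);cv2.imwrite('pics/k3.png',cv2.resize(im[60:330,130:430],(660,594),interpolation=cv2.INTER_CUBIC))"
```

```text
(no output)
```

View pics/k3.png

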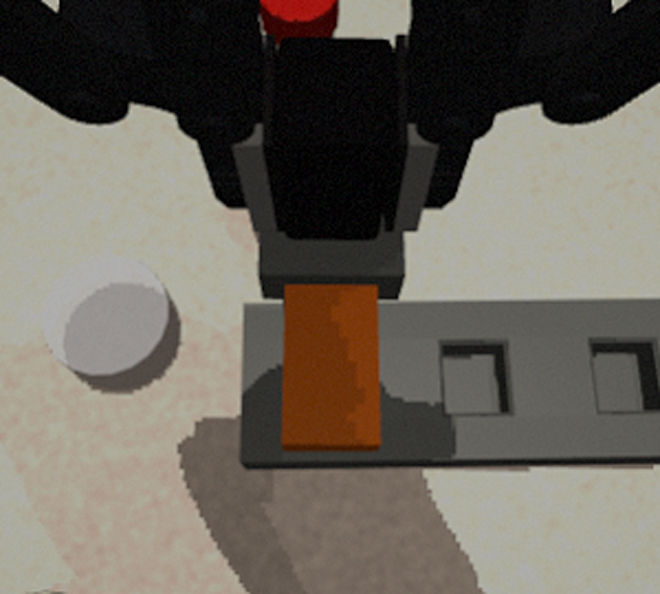

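```bash
python3 - <<'E'
from fit import *
m=np.array(camera_model("wrist")["mount"]);K=np.array(camera_model("wrist")["K"]);k1=camera_model("wrist")["k1"]
Rc=m[:3,:3].T;t=-Rc@m[:3,3];C=(K,k1,Rc,t)
def crop(P):p=np.array([559,419])-proj(C,P);return (p-[130,60])*2.2
# keeper pts (x,y,z mm): handle front bottom, body front top L/R, body front bottom, tip bottom L/R
kp=np.array([[-12,0,46],[-20,17,46],[-20,-17,46],[-20,17,30],[-20,-17,30],[-58,11,30],[-58,-11,30]])
ob=np.array([[330,240],[258,275],[405,275],[262,297],[403,297],[282,450],[380,450]])
def pts(v):
    o,yo,h,pit,w=v;q=kp.astype(float).copy()
    q[5,1]=w;q[6,1]=-w
    ang=R.from_rotvec([0,pit,0]).as_matrix()
    T=np.c_[-q[:,0],q[:,1],-(q[:,2]-46)]@ang.T+[o,yo,h]
    return T/1000
def res(v):
    d=(crop(pts(v))-ob);d[0,0]=0;return np.r_[d.ravel(),(v[3])*20]
r=least_squares(res,[0,0,82,0,11]);print(r.x.round(2));print(r.fun.round(0).tolist())
print("pad front bottom corners",crop(np.array([[11,12,82],[11,-12,82]])/1000).round(0).tolist())
E
```

```text
[-5.700e+00  4.000e-02  8.339e+01 -2.000e-02  1.148e+01]
[0.0, 2.0, -1.0, -1.0, 1.0, -1.0, 1.0, -0.0, -3.0, -0.0, 1.0, 0.0, 1.0, 0.0, -0.0]
pad front bottom corners [[279.0, 258.0], [385.0, 258.0]]
```

The last picture fits a keeper held straight, 5.7 mm off the tool axis in x; I'll carry it to station 3 allowing for that.

```bash
python3 -m inch '[[[-3.5,-42,0,0,0,0,0],[-3.5,-42,0,0,0,0,0],[-3.5,-42,0,0,0,0,0],[-3.5,-42,0,0,0,0,0],[-3.5,-42,0,0,0,0,0],[-3.5,-42,0,0,0,0,0],[-3.5,-42,0,0,0,0,0],[-3.5,-42,0,0,0,0,0]]]'; python3 -m inch '[[[-3.5,-42,0,0,0,0,0],[0,0,0,0,0,0.066,0],[0,0,0,0,0,0.066,0],[0,0,30,0,0,0,0],[0,0,28,0,0,0,0],[0,0,0,0,0,0,0],[0,0,0,0,0,0,0],[0,0,0,0,0,0,0]]]';python3 -c "
from fit import *
goal([115.8,119.5,135],0,60);tongue()"
```

```text
clock: 52.95
tcp_pos: [0.5896, 0.06, 0.3071]
tcp_rot: [-0.026, 3.136, -0.008]
force: [1.4, -0.3, -2.7]
finger_gap: 0.245
grip_force: 58.7
clock: 53.75
tcp_pos: [0.5957, 0.0195, 0.2519]
tcp_rot: [0.181, 3.127, -0.006]
force: [0.3, 0.1, -1.6]
finger_gap: 0.245
grip_force: 59.3
shift [-1.6 -2.6  3.9] turn [-0.004  0.01   0.   ] tcp [0.5971 0.0168 0.248 ]
[81, 143, 41, 56, 1772] [101.  169.9]
[256, 155, 46, 76, 3304] [278.7 192.2]
```

```bash
python3 -m inch '[[[-1.6,-2.6,6,0,0,0,0],[0,0,15,0,0,0,0],[0,0,8,0,0,0,0],[0,0,5,0,0,0,0],[0,0,4,0,0,0,0],[0,0,0,0,0,0,0],[0,0,0,0,0,0,0]]]';python3 -c "
from fit import *
goal([115.8,119.5,135],0,0);print(get_state()['moment'])"
```

```text
clock: 54.5
tcp_pos: [0.5965, 0.0167, 0.2128]
tcp_rot: [0.181, 3.129, -0.007]
force: [-0.9, -0.2, -2.9]
finger_gap: 0.243
grip_force: 59.3
shift [-0.4  0.2 24.8] turn [-0.004  0.008  0.001] tcp [0.5971 0.0168 0.188 ]
[ 0.05380541  0.56643716 -0.0716085 ]
```

```bash
python3 -m inch '[[[0,0,3,0,0,0,0],[0,0,3,0,0,0,0],[0,0,0,0,0,0,0]]]';python3 -m inch '[[[0,0,3,0,0,0,0],[0,0,3,0,0,0,0],[0,0,0,0,0,0,0]]]'
```

```text
clock: 54.8
tcp_pos: [0.5965, 0.0168, 0.2065]
tcp_rot: [0.181, 3.129, -0.006]
force: [-2.8, 0.6, -4.4]
finger_gap: 0.244
grip_force: 59.2
clock: 55.1
tcp_pos: [0.5965, 0.0167, 0.2004]
tcp_rot: [0.181, 3.129, -0.007]
force: [-3.7, 0.1, -5.4]
finger_gap: 0.248
grip_force: 59.2
```

```bash
python3 -m inch '[[[0,0,3,0,0,0,0],[0,0,3,0,0,0,0],[0,0,3,0,0,0,0],[0,0,0,0,0,0,0]]]';python3 -m inch '[[[0,0,3,0,0,0,0],[0,0,2,0,0,0,0],[0,0,0,0,0,0,0]]]'
```

```text
clock: 55.5
tcp_pos: [0.5964, 0.0166, 0.1914]
tcp_rot: [0.181, 3.129, -0.007]
force: [-4.1, 0.6, -4.2]
finger_gap: 0.244
grip_force: 59.3
clock: 55.8
tcp_pos: [0.5963, 0.017, 0.189]
tcp_rot: [0.18, 3.129, -0.004]
force: [-16.4, 3.1, 24.8]
finger_gap: 0.243
grip_force: 62.8
```

```bash
python3 -m inch '[[[0,0,0,0,0,0,0.35],[0,0,0,0,0,0,0.5],[0,0,0,0,0,0,0.7],[0,0,0,0,0,0,1],[0,0,0,0,0,0,1],[0,0,-40,0,0,0,1],[0,0,-40,0,0,0,1],[0,0,0,0,0,0,1]]]';  python3 - <<'E'
from fit import *
s=get_state();im=read_camera("wrist");cv2.imwrite("pics/e1.png",cv2.rotate(im,cv2.ROTATE_180));C=cam("wrist",s);f=np.load("f.npy")
o=cv2.inRange(cv2.cvtColor(im,cv2.COLOR_BGR2HSV),(5,120,90),(22,255,255))
n,l,st,ce=cv2.connectedComponentsWithStats(o)
for i in range(1,n):
    if st[i,4]>150:
        y,x=np.nonzero(l==i);w=back(C,[ce[i]],.093)[0];b=cv2.boxPoints(cv2.minAreaRect(np.c_[x,y].astype(np.float32)))
        print(st[i].tolist(),"fix",(Rz(-f[2])@(w[:2]-f[:2])*1000).round(1),((back(C,b,.093)[:,:2]-f[:2])@Rz(-f[2]).T*1000).round(0).tolist())
print(tomove(np.array([.6655,.1165,.197])-s["tcp_pos"]))
E
```

```text
clock: 56.6
tcp_pos: [0.5989, 0.0166, 0.2721]
tcp_rot: [0.181, 3.119, -0.004]
force: [0.5, -0.4, 0.1]
finger_gap: 0.998
grip_force: 0.0
[98, 133, 38, 52, 1547] fix [82.4 -2.1] [[64.0, -13.0], [61.0, 9.0], [102.0, 9.0], [106.0, -14.0]]
[263, 132, 30, 52, 1540] fix [ 82.1 119.2] [[63.0, 108.0], [63.0, 130.0], [102.0, 130.0], [102.0, 108.0]]
[-53.5 107.1  75.6]
```

```bash
python3 -m inch '[[[-18,36,0,0,0,0,1],[-18,36,0,0,0,0,1],[-17.5,35,0,0,0,0,1],[0,0,25,0,0,0,1],[0,0,0,0,0,0,1],[0,0,0,0,0,0,1]]]'; python3 -c "
from fit import *
print(tomove(np.array([.6655,.1165,.197])-get_state()['tcp_pos']))"; python3 -m inch '[[[0,0,25,0,0,0,1],[0,0,20,0,0,0,0.8],[0,0,0,0,0,0,0.8],[0,0,0,0,0,0,0],[0,0,0,0,0,0,0],[0,0,0,0,0,0,0],[0,0,0,0,0,0,0],[0,0,0,0,0,0,0]]]' 30
```

```text
clock: 57.25
tcp_pos: [0.6612, 0.1158, 0.2409]
tcp_rot: [0.183, 3.13, -0.009]
force: [0.6, -1.0, -0.2]
finger_gap: 0.999
grip_force: 0.0
[-3.9  1.4 43.9]
clock: 58.05
tcp_pos: [0.6629, 0.1164, 0.1984]
tcp_rot: [0.181, 3.126, -0.006]
force: [-1.3, -2.2, 7.1]
finger_gap: 0.225
grip_force: 32.5
```

```bash
python3 -m inch '[[[0,-7,0,0,0,0,0],[0,-7,0,0,0,0,0],[0,-7,0,0,0,0,0],[0,-7,0,0,0,0,0],[0,-5,0,0,0,0,0],[0,-4,0,0,0,0,0],[0,-2,0,0,0,0,0],[0,0,0,0,0,0,0]]]'; python3 -m inch '[[[0,-2,0,0,0,0,0],[0,-2,0,0,0,0,0],[0,0,0,0,0,0,0]]]'; python3 -m inch '[[[0,-2,0,0,0,0,0],[0,-1,0,0,0,0,0],[0,0,0,0,0,0,0]]]'
```

```text
clock: 58.85
tcp_pos: [0.6585, 0.078, 0.1984]
tcp_rot: [0.181, 3.126, -0.005]
force: [-0.2, 0.9, 5.6]
finger_gap: 0.222
grip_force: 32.5
clock: 59.15
tcp_pos: [0.6583, 0.0764, 0.1984]
tcp_rot: [0.178, 3.125, -0.001]
force: [0.8, 6.7, 5.3]
finger_gap: 0.229
grip_force: 32.3
clock: 59.45
tcp_pos: [0.6582, 0.0762, 0.1985]
tcp_rot: [0.175, 3.125, 0.003]
force: [2.8, 13.4, 3.8]
finger_gap: 0.229
grip_force: 32.2
```

```bash
python3 -m inch '[[[0,4,0,0,0,0,0],[0,0,0,0,0,0,0.3],[0,0,0,0,0,0,0.6],[0,0,0,0,0,0,1],[0,0,0,0,0,0,1],[0,0,-40,0,0,0,1],[0,0,-40,0,0,0,1],[0,0,-40,0,0,0,1]]]'; python3 -m inch '[[[40,0,0,0,0,0,1],[40,-20,0,0,0,0,1],[40,-40,0,0,0,0,1],[30,-40,0,0,0,0,1],[0,-40,0,0,0,0,1],[0,-10,0,0,0,0,1],[0,0,0,0,0,0,1],[0,0,0,0,0,0,1]]]'; python3 - <<'E'
from fit import *
s=get_state();im=read_camera("wrist");cv2.imwrite("pics/e2.png",cv2.rotate(im,cv2.ROTATE_180));C=cam("wrist",s);f=np.load("f.npy")
hs=cv2.cvtColor(im,cv2.COLOR_BGR2HSV)
for nm,o,z in(("tongue",cv2.inRange(hs,(5,120,90),(22,255,255)),.093),("red",cv2.inRange(hs,(0,150,120),(4,255,255)),.11)):
  n,l,st,ce=cv2.connectedComponentsWithStats(o)
  for i in range(1,n):
    if st[i,4]>120:
        y,x=np.nonzero(l==i);b=np.array([[x.min(),y.min()],[x.max(),y.max()]],float)
        print(nm,st[i].tolist(),"fix",((back(C,[ce[i]],z)[:,:2]-f[:2])@Rz(-f[2]).T*1000).round(1)[0],((back(C,b,z)[:,:2]-f[:2])@Rz(-f[2]).T*1000).round(0).tolist())
read_camera("top");T=cam("top")
for n,z in [("wash_bottle",.08),("dish_stack",.02),("pen_cup",.05),("tip_box",.06)]:
    for r in cut_out("top",n)[:3]:
        y,x=np.nonzero(r["pixels"]);print(n,round(r["p"],2),back(T,[[x.mean(),y.mean()]],z)[0].round(3))
# lock bar/knob: compare with start picture
a=cv2.imread("pics/top0.png")[150:180,262:300].astype(int);b=read_camera("top")
print("knob area diff",np.abs(a-b[150:180,262:300]).mean().round(1))
E
```

```text
clock: 60.25
tcp_pos: [0.6562, 0.0751, 0.3183]
tcp_rot: [0.182, 3.129, -0.007]
force: [1.4, 0.6, 0.8]
finger_gap: 1.002
grip_force: 0.0
clock: 61.05
tcp_pos: [0.4958, -0.0511, 0.3163]
tcp_rot: [0.18, 3.128, -0.006]
force: [-0.1, 0.5, -0.6]
finger_gap: 1.0
grip_force: 0.0
tongue [97, 233, 29, 37, 858] fix [  84.  -122.6] [[65.0, -133.0], [104.0, -112.0]]
tongue [223, 233, 26, 38, 898] fix [83.8 -0.9] [[65.0, -12.0], [104.0, 10.0]]
tongue [348, 233, 27, 38, 902] fix [ 83.8 120.5] [[65.0, 107.0], [104.0, 135.0]]
red [168, 311, 219, 29, 2823] fix [164.9  40.5] [[140.0, -67.0], [173.0, 149.0]]
wash_bottle 0.56 [0.674 0.408 0.08 ]
wash_bottle 0.23 [ 0.516 -0.028  0.08 ]
dish_stack 0.86 [0.598 0.51  0.02 ]
pen_cup 0.88 [0.434 0.505 0.05 ]
pen_cup 0.29 [0.592 0.501 0.05 ]
pen_cup 0.24 [ 0.661 -0.035  0.05 ]
tip_box 0.73 [ 0.671 -0.388  0.06 ]
knob area diff 17.2
```

```bash
python3 - <<'E'
from fit import *
a=cv2.imread("pics/top0.png");b=read_camera("top")
t=a[156:182,266:292];r=cv2.matchTemplate(b[145:195,240:310],t,cv2.TM_CCOEFF_NORMED);_,v,_,p=cv2.minMaxLoc(r);print("offset px",p[0]+240-266,p[1]+145-156,round(v,2))
# wrist e2: tabs columns relative (rotated image) : red columns at the tab row
S0=cv2.imread("pics/scene0.png");S1=read_camera("scene")
t=S0[206:236,302:326];r=cv2.matchTemplate(S1[190:250,280:350],t,cv2.TM_CCOEFF_NORMED);_,v,_,p=cv2.minMaxLoc(r);print("scene offset",p[0]+280-302,p[1]+190-206,round(v,2))
E
```

```text
offset px 1 0 0.98
scene offset 0 0 0.89
```

```bash
python3 -c "
from cell import *
print(close_job())"
```

```text
the job is handed in; nothing more can be done
None
```

The job is handed in: lock bar opened, all three shafts rolled flat-up (within about 2° by camera), a keeper seated fully in each socket, and the bar slid shut; the bottle, dishes, tip box and cup show no movement beyond about 2 mm, and it took about 61 s of robot time.

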